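# Hang the pail from a kitchen rail with an S-hook

### The arm

A 7-joint arm with a two-finger parallel gripper is mounted at the origin on the work surface; the furniture and walls round the work are solid. World frame = base frame: x ahead of the robot, y to its left, z up, the work surface at z = 0. Lengths are in mm, angles in degrees, forces in N, time in s.
With the tool pointing down it reaches from about 375 to 925 mm from the base axis. Payload 3.1 kg.
Tool frame: the origin (TCP) lies on the centre line of the jaws, within the pads' length; the fingertips stand 25 mm ahead of it and the grasp point (between the pads) lies 6 mm ahead of it; z points along the fingers, y is the direction in which the jaws open and shut (so a half turn about z gives the same grasp; the last joint's range is limited). The gripper opens to 85 mm and grips with 20 to 120 N. Pads are 22 mm wide; open, the fingers measure 114 mm over their backs; the gripper's body (76 mm by 85 mm) begins 54 mm behind the grasp point. The pads swing forward as they close: fully open they stand 13 mm farther back than shut.
Start: joints at [64.698, 21.939, 2.515, 91.553, -1.026, 66.532, -2.859], TCP at [219.113, -611.958, 228.569] pointing down, gripper open.
Joint ranges: [-149.38, 149.38], [-23.57, 123.04], [-84.95, 90], [0, 143.3], [-89.99, 269.99], [3.08, 112.72], [-163.45, 163.45]. Speed limits (degrees/s): [159.86, 159.86, 180, 180, 180, 180, 180].

### API

Orientations are given as [roll, pitch, yaw] about the fixed x, y, z axes, in that order (R = Rz(yaw) Ry(pitch) Rx(roll)).
In Python, from plant import robot gives the robot as it stands.
- The arm moves only by the tool jog_arm, never from a script. Its argument "series" is a list of rows, each a list of 3 entries, a list of its own where there are three numbers: the turn, a rotation vector about the tool's x, y, z in degrees, then the shift along the tool's x, y, z in cm, then the closure, from 0 (fully open) to 1 (shut). In form: [[[ax, ay, az], [x, y, z], fingers], ...]. A call has 1 to 5 rows; each row is the pose to reach, as a shift and turn from the pose commanded when the call began, along the tool's axes at that moment; what a row does not reach only later rows make up. A row lasts 1/12 s, in which the tool goes at most 41.7 mm and 7.16 degrees, less where a joint would pass 70% of its speed; a pose out of reach is approached as far as the arm can. A call with a gripper value outside its range is refused whole. The fingers move at their own pace and stop on an object; "force" is the grip in N (left out, the last holds). Time passes only in rows, so rows that repeat a pose let the fingers close. It gives the time, the measured TCP pose, the force and the opening at its end, in the units of the state.
- robot.read_state(): the state, without advancing time (a new reading comes with each control period).
- robot.read_camera(name): name is "scene" or "side" or "wrist"; returns the picture (400x640x3 uint8, red, green, blue); there is no depth.
- robot.camera_info(name): a dict with "mtx" (3x3 intrinsics, pixels), "k1" (the pictures are not rectified: a ray, as slopes to the right and down, at radius r is drawn at 1 + k1 r^2 times it, then the intrinsics apply), "world_to_cam" (4x4, takes a point from world to camera coordinates); the wrist camera has in their place "tool_from_camera" (4x4, takes a point from camera to tool coordinates, whose origin is the TCP and whose axes are the flange's). Camera axes: x right, y up, looking along -z (the intrinsics and any distortion apply to the point x, -y, -z); pixel columns grow to the right and rows downward; lengths in mm; the calibration is good to about 2 mm. A picture is of the moment at which its call begins: read the wrist's pose just before it. camera_info takes no time and is no camera call.
- robot.sign_off(): hands the job in, once; it reports no verdict.
The state is a dict: "time_s": time; "qpos": joint angles; "qvel": joint speeds; "tau": joint torques, N m; "tcp_pos": TCP position; "tcp_rot": TCP orientation; "contact_force": force on the tool from outside, world axes, zero at the start; "moment": the same for the moment, N m; "finger_gap": finger opening in mm.
Only numpy, scipy, OpenCV 4.12 (cv2) and the standard library are available. Lean on these libraries where they do the work, as an engineer would, in place of code of your own. Each camera call takes 0.05 s, during which the arm holds its last target.

### The job

Take the S-hook out of its wooden block, hook it over the steel rail, well clear of the posts, and let go of it there. Then hang the blue pail by the raised loop in the middle of its bail from the hook's lower curl, let go and leave it hanging still. Leave the other things on the table where they are.

Things in the scene. Friction and masses are not known exactly. Their poses are not given: they have to be found in the camera images.
- rail_mid (a point): Middle of the fixed, level, round steel rail, on its axis, 256 mm above the table; 14 mm thick. It runs along this point's y between two posts (16 mm thick, no taller than the rail) at y = -250 and +250 mm; nothing else is in front of, behind or above it. x points across it, away from the robot.
- hook_grip (a point): Centre of the wooden grip on top of the loose twisted steel S-hook (70 g, 172 mm tall). Grip: 28 x 18 x 40 mm along x, y, z, underside 22 mm below this point. z: up along the hook. At the start it stands upright in the slot of the wooden block. Lower curl: see hook_curl.
- hook_saddle (a point): Inner top of the upper curl, 26 mm below hook_grip, which rests on top of the rail. Axes as hook_grip. The curl is an inverted U of 18 mm wide flat steel in the xz plane, 20 mm clear inside, for a rail along the hook's y, either way round. Its -x leg is the shank; its free +x leg ends 38 mm below this point, flared out to x = 19 mm.
- hook_curl (a point): Inner bottom of the lower curl, 120 mm below the saddle, 8 mm above the hook's foot: a J of 8 mm round bar in the hook's yz plane, 24 mm clear inside. Free tip on the +y side, its top 30 mm above this point. Shank on the -y side; from 45 mm above this point it bends back over the curl's middle. A bar along the hook's x enters over the tip, under the bend, and is lowered.
- block_top (a point): Top centre of the fixed wooden block, 50 x 76 x 45 mm (x, y, z), with a slot (10 x 43 mm, 37 mm deep) in which the hook's lower curl stands with 1 to 2 mm play; the hook lifts straight out.
- pail_loop (a point): Underside of the raised loop mid-bail of the loose blue pail (about 140 g; rim 140 mm across, 70 mm high), 115.5 mm above the pail's underside; this sits in the hook's lower curl. The bail, a stiff upright 7 mm wire fixed to the pail, runs along x from rim to rim; its middle 16 mm is 11 mm higher than the rest. z up.
- pail_grip_a (a point): Centre of the wooden grip on the -x half of the bail (nearer the robot at the start): 34 mm along x, 14 mm square, 46 mm from the pail's middle, 108 mm above its underside, 38 mm above its rim. Axes as pail_loop. A hand leaned back 10 to 25 degrees, away from the hook, keeps its body clear of hook and rail.
- pail_grip_b (a point): The same wooden grip on the +x half of the bail (farther from the robot at the start).
- spice_jar: Bystander, to be left alone: glass spice jar with a red cap, 45 mm across, 106 high, standing near the left edge. Origin at the centre of its underside.
- mug: Bystander, to be left alone: dark green enamel mug, 88 mm across, 80 high, in the front left. Origin at the centre of its underside.
- lemon: Bystander, to be left alone: yellow lemon, 71 mm long, in the front middle. Origin at the centre of its underside.
- lemon2: Bystander, to be left alone: second yellow lemon, 72 mm long, in the front right. Origin at the centre of its underside.
- timer: Bystander, to be left alone: round red and white kitchen timer, 70 mm across, 60 high, on the right. Origin at the centre of its underside.
Mind the look-alikes: they are no part of the job. There is more than one size of the part that bears pail_loop; the job needs the larger.

How it is judged:
By the outcome, as a careful person would: the job done as asked, in the order asked, and still so for the second after the job is handed in, with the robot touching nothing.
It also fails if it takes over 72 s, if anything falls off the work surface, if the arm or the gripper's body presses on something with over 40 N, if the wrist force passes 120 N, or if a joint passes its speed limit or range.

## Working session

There is one attempt and no reset: what is moved stays moved. The work goes in short steps, Python scripts to look and compute and a tool call to move; the robot and the scene stay as the last step left them, time stands still between calls to the robot, and variables do not carry over. Pictures are saved under pics/ and viewed, and the job is handed in when it is done.

Besides the shell and the picture viewer there is one more tool, called after ">>>" by a JSON object that holds its "method" and its "body". jog_arm: Moves the arm, as the interface text tells. Its arguments: {"type":"object","properties":{"series":{"type":"array"},"force":{"type":"number"}},"required":["series"]}

```bash
ls; mkdir -p pics
python3 - <<'E'
from plant import robot
import cv2,numpy as np
print(robot.read_state())
for n in ["scene","side","wrist"]:
    print(n,robot.camera_info(n))
    cv2.imwrite(f"pics/{n}0.png",robot.read_camera(n)[:,:,::-1])
E
```

```text
pics
{'time_s': 0.0, 'qpos': array([64.69972236, 21.99458938,  2.51171611, 91.65141413, -1.02480432,
       66.53213308, -2.85911284]), 'qvel': array([-0.03315914,  0.06465368, -0.03370608, -0.05814065, -0.08041713,
       -0.01196011, -0.08760995]), 'tau': array([ 2.22318413e-04, -4.33455026e+01,  1.02478914e+00, -2.49509686e+01,
        1.06986752e-02,  1.13310741e-02, -5.51454050e-06]), 'tcp_pos': array([ 218.73396933, -611.0532563 ,  227.13863956]), 'tcp_rot': array([-1.79844626e+02,  9.27208970e-03,  1.97013530e+01]), 'contact_force': array([ 0.52938777,  1.15735882, -0.78387551]), 'moment': array([ 0.05118849, -0.01709715,  0.03546834]), 'finger_gap': 85.25621332724559}
scene {'mtx': array([[385.32378407,   0.        , 318.7721505 ],
       [  0.        , 385.32378407, 202.62857187],
       [  0.        ,   0.        ,   1.        ]]), 'k1': -0.014498330406350526, 'world_to_cam': array([[-8.29861425e-01, -5.57646439e-01,  1.89858966e-02,
         4.39211442e+02],
       [ 3.10009326e-01, -4.32514680e-01,  8.46655343e-01,
        -3.09342545e+02],
       [-4.63922658e-01,  7.084
[... 553 characters left out ...]
151889e-01,  6.42049342e-01,
        -1.59188396e+03],
       [ 0.00000000e+00,  0.00000000e+00,  0.00000000e+00,
         1.00000000e+00]])}
wrist {'mtx': array([[342.19319192,   0.        , 319.07749505],
       [  0.        , 342.19319192, 195.09600529],
       [  0.        ,   0.        ,   1.        ]]), 'k1': -0.07640197686282497, 'tool_from_camera': array([[ 5.45432052e-04,  9.54148305e-01,  2.99333784e-01,
         7.61179925e+01],
       [ 9.99999832e-01, -4.61959665e-04, -3.49622847e-04,
        -1.05204246e-01],
       [-1.95311912e-04,  2.99333925e-01, -9.54148397e-01,
        -1.45524771e+02],
       [ 0.00000000e+00,  0.00000000e+00,  0.00000000e+00,
         1.00000000e+00]])}
```

View pics/scene0.png

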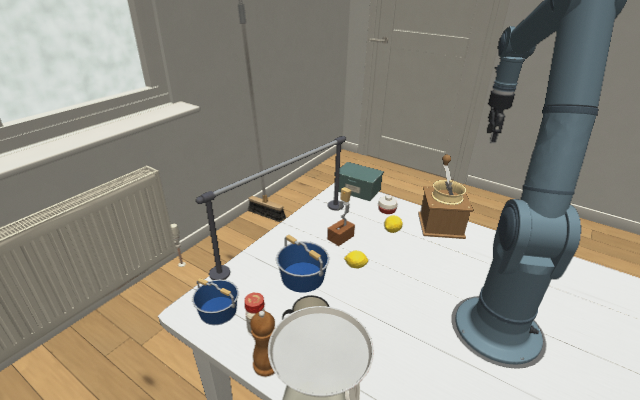

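View pics/side0.png

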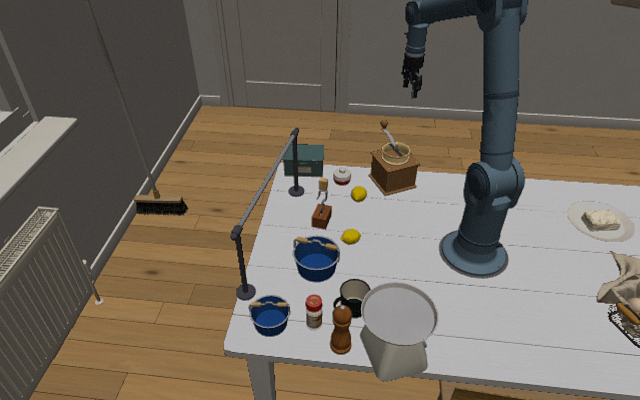

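View pics/wrist0.png

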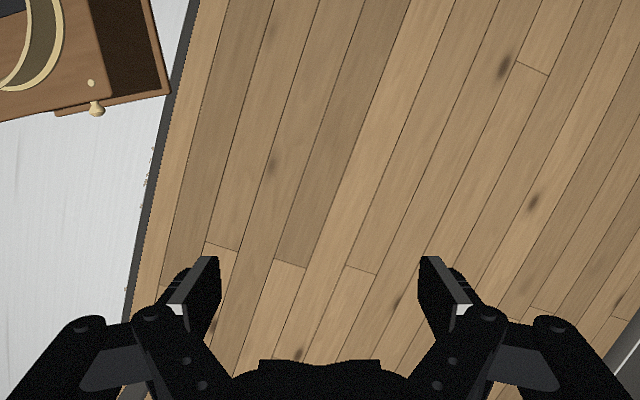

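Scene: the larger pail is at about (303,265) in scene and (317,258) in side. The hook and block are at (343,215) in scene and (322,205) in side. The rail runs from (205,197) to (341,140) in scene. I'll zoom in.

Run:
```python
import cv2
a=cv2.imread("pics/scene0.png");b=cv2.imread("pics/side0.png")
cv2.imwrite("pics/sz.png",cv2.resize(a[130:300,190:400],None,fx=3.8,fy=3.5,interpolation=cv2.INTER_CUBIC))
cv2.imwrite("pics/dz.png",cv2.resize(b[120:310,220:380],None,fx=4,fy=3.1,interpolation=cv2.INTER_CUBIC))
```

```text
(no output)
```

View pics/sz.png

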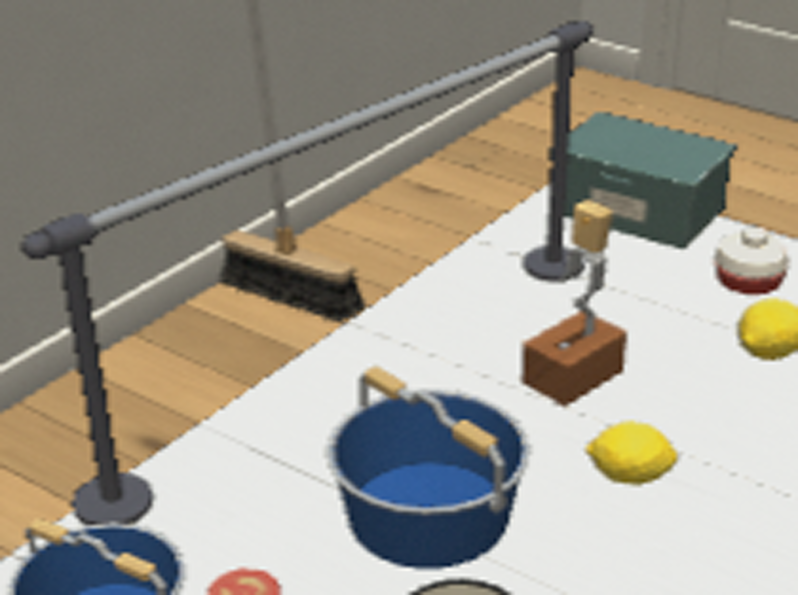

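View pics/dz.png

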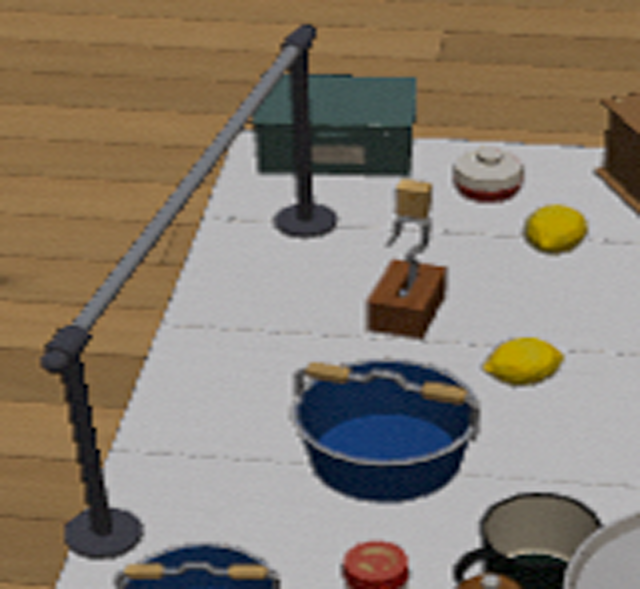

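```bash
cat > h.py <<'E'
from plant import robot
import cv2,numpy as np
from scipy.spatial.transform import Rotation as R
D=np.diag([1,-1,-1.])
def cam(n,state=None):
    i=robot.camera_info(n)
    if n=="wrist":
        s=state; T=np.eye(4);T[:3,:3]=R.from_euler('xyz',s['tcp_rot'],degrees=True).as_matrix();T[:3,3]=s['tcp_pos']
        W=np.linalg.inv(T@i['tool_from_camera'])
    else: W=i['world_to_cam']
    return i['mtx'],i['k1'],W
def proj(c,P):
    K,k,W=c;P=np.atleast_2d(P);q=(P@W[:3,:3].T+W[:3,3])@D
    s=q[:,:2]/q[:,2:];r2=(s**2).sum(1,keepdims=True);s=s*(1+k*r2)
    return s*[K[0,0],K[1,1]]+K[:2,2]
def ray(c,uv):
    K,k,W=c;d=(np.array(uv,float)-K[:2,2])/[K[0,0],K[1,1]];s=d.copy()
    for _ in range(20): s=d/(1+k*(s@s))
    v=W[:3,:3].T@(D@np.array([s[0],s[1],1.]));return -W[:3,:3].T@W[:3,3],v/np.linalg.norm(v)
def onz(c,uv,z):
    o,d=ray(c,uv);return o+d*(z-o[2])/d[2]
def tri(obs):
    A=np.zeros((3,3));b=np.zeros(3);L=[]
    for c,uv in obs:
        o,d=ray(c,uv);M=np.eye(3)-np.outer(d,d);A+=M;b+=M@o;L.append((o,d))
    p=np.linalg.solve(A,b);return p,[np.linalg.norm(np.cross(p-o,d)) for o,d in L]
def blobs(img,lo,hi,box,amin=8):
    x0,y0,x1,y1=box;h=cv2.cvtColor(img[y0:y1,x0:x1],cv2.COLOR_RGB2HSV)
    m=cv2.inRange(h,np.array(lo),np.array(hi));n,l,s,c=cv2.connectedComponentsWithStats(m)
    return [(s[i,4],tuple(np.round(c[i]+[x0,y0],1)),tuple(s[i,:4]+[x0,y0,0,0])) for i in range(1,n) if s[i,4]>=amin]
E
python3 - <<'E'
from h import *
s=cv2.imread("pics/scene0.png")[:,:,::-1];d=cv2.imread("pics/side0.png")[:,:,::-1]
cs,cd=cam("scene"),cam("side")
tan=((12,70,120),(28,200,255))
for nm,i,boxes in (("s",s,[(330,180,360,210),(270,230,330,270)]),("d",d,[(310,172,332,195),(285,230,350,260)])):
    for b in boxes: print(nm,blobs(i,*tan,b))
# rail axis
for u in [(230,),(270,),(310,)]: pass
for nm,c,pts in(("s",cs,[(208.4,195.7),(340.5,140.9)]),("d",cd,[(237,230.3),(295,132.9)])):
    for p in pts: print(nm,onz(c,p,256))
# table points block top corners
for nm,c,i,b in(("s",cs,s,(310,210,370,250)),("d",cd,d,(305,195,340,235))):
    print(nm,blobs(i,(0,120,50),(14,255,255),b))
print([i[int(y),int(x)] for i,x,y in((s,345,192),(s,315,255),(d,323,181),(d,331,246))])
E
```

```text
s [(np.int32(16), (np.float64(331.3), np.float64(181.6)), (np.int64(330), np.int64(180), np.int64(4), np.int64(5))), (np.int32(107), (np.float64(344.7), np.float64(193.3)), (np.int64(341), np.int64(187), np.int64(10), np.int64(15)))]
s [(np.int32(49), (np.float64(290.5), np.float64(238.4)), (np.int64(286), np.int64(235), np.int64(10), np.int64(8))), (np.int32(56), (np.float64(314.2), np.float64(254.0)), (np.int64(309), np.int64(250), np.int64(12), np.int64(9)))]
d [(np.int32(26), (np.float64(322.9), np.float64(179.6)), (np.int64(319), np.int64(178), np.int64(9), np.int64(4)))]
d [(np.int32(33), (np.float64(301.7), np.float64(238.9)), (np.int64(297), np.int64(237), np.int64(10), np.int64(5))), (np.int32(34), (np.float64(330.6), np.float64(245.7)), (np.int64(325), np.int64(244), np.int64(12), np.int64(5)))]
s [699.38744325 247.39060362 256.        ]
s [ 612.66383511 -243.24880904  256.        ]
d [695.25035247 251.21638316 256.        ]
d [ 614.62038005 -244.58659608  256.        ]
s [(np.int32(441), (np.float64(340.5), np.float64(232.3)), (np.int64(328), np.int64(220), np.int64(26), np.int64(25)))]
d [(np.int32(281), (np.float64(320.8), np.float64(215.8)), (np.int64(312), np.int64(204), np.int64(19), np.int64(25)))]
[array([151, 122,  74], dtype=uint8), array([209, 177, 115], dtype=uint8), array([152, 121,  74], dtype=uint8), array([154, 126,  77], dtype=uint8)]
```

Run:
```python
from h import *
s=cv2.imread("pics/scene0.png")[:,:,::-1];d=cv2.imread("pics/side0.png")[:,:,::-1]
cs,cd=cam("scene"),cam("side")
b1=blobs(s,(12,60,60),(28,200,255),(336,184,356,204));b2=blobs(d,(12,60,60),(28,200,255),(314,175,332,195));print(b1,b2)
print("hook",tri([(cs,(345.3,194)),(cd,(323.2,184))]))
A=tri([(cs,(314.2,254.5)),(cd,(330.6,246.5))]);B=tri([(cs,(290.6,239)),(cd,(301.9,239.8))])
print("A",A,"B",B,"dist",np.linalg.norm(A[0]-B[0]))
for z in(90,):
  pass
# pail by plane z=108
for nm,c,a,b in(("s",cs,(314.2,254.5),(290.6,239)),("d",cd,(330.6,246.5),(301.9,239.8))):
  p,q=onz(c,a,108),onz(c,b,108);print(nm,p,q,np.linalg.norm(p-q))
# block top corners, from zooms
S=lambda x,y:(190+x/3.8-.4,130+y/3.5-.4);Dd=lambda x,y:(220+x/4-.4,120+y/3.1-.4)
for n,c,pp in(("s",cs,[S(523,346),S(572,318),S(627,334),S(566,372)]),("d",cd,[Dd(370,300),Dd(397,261),Dd(447,266),Dd(428,306)])):
  P=np.array([onz(c,p,45) for p in pp]);print(n,P.round(1).tolist(),P.mean(0))
```

```text
[(np.int32(126), (np.float64(345.3), np.float64(193.8)), (np.int64(341), np.int64(187), np.int64(11), np.int64(15)))] [(np.int32(100), (np.float64(322.8), np.float64(183.7)), (np.int64(319), np.int64(178), np.int64(9), np.int64(13)))]
hook (array([499.96063012, -91.95068036, 164.55235712]), [np.float64(1.2678728381696258), np.float64(1.267872838169815)])
A (array([452.53423452, 139.75134782, 112.03942384]), [np.float64(0.765862111194587), np.float64(0.7658621111945612)]) B (array([541.39916825, 123.34104925, 113.03944965]), [np.float64(0.32514551864206453), np.float64(0.32514551864190877)]) dist 90.37297382753329
s [455.57989236 134.64606045 108.        ] [545.64691135 117.72375892 108.        ] 91.64296044662629
d [452.82326882 136.86049279 108.        ] [542.19541994 118.76849291 108.        ] 91.18498700544502
s [[535.9, -55.9, 45.0], [525.7, -117.0, 45.0], [474.8, -122.0, 45.0], [486.8, -43.5, 45.0]] [505.79625356 -84.58485998  45.        ]
d [[534.0, -59.9, 45.0], [518.7, -128.0, 45.0], [474.4, -124.5, 45.0], [484.0, -55.9, 45.0]] [502.79721882 -92.09831553  45.        ]
```

```bash
cat >> h.py <<'E'
def Rtool(yaw,lean=0):
    # tool down, tool x along yaw; lean: body tilts toward +tool x
    return R.from_euler('z',yaw,degrees=True)*R.from_euler('x',180,degrees=True)*R.from_euler('y',lean,degrees=True)
def go(p,yaw,lean=0,vmax=41,wmax=7.1):
    s=robot.read_state();R0=R.from_euler('xyz',s['tcp_rot'],degrees=True)
    sh=R0.inv().apply(np.array(p)-s['tcp_pos'])/10;rv=np.degrees((R0.inv()*Rtool(yaw,lean)).as_rotvec())
    n=max(np.linalg.norm(sh)*10/vmax,np.linalg.norm(rv)/wmax)
    print("t",round(s['time_s'],2),"tcp",s['tcp_pos'].round(1),s['tcp_rot'].round(1),"gap",round(s['finger_gap'],1),"F",s['contact_force'].round(1),"q",s['qpos'].round(0))
    print("turn",rv.round(1).tolist(),"shift cm",sh.round(2).tolist(),"rows",round(n,1))
E
python3 - <<'E'
from h import *
go((300,-450,360),40)
go((490,-94,330),170)
cs,cd=cam("scene"),cam("side")
print(onz(cs,(445,235),0),onz(cd,(395,190),0), tri([(cs,(446,158)),(cd,(384,125))]))
E
```

```text
t 0.15 tcp [ 218.9 -611.2  227.5] [-179.9    0.    19.7] gap 85.4 F [ 0.  -0.7 -0.1] q [65. 22.  3. 92. -1. 67. -3.]
turn [-0.1, -0.0, -20.3] shift cm [13.07, -12.47, -13.23] rows 5.5
t 0.15 tcp [ 218.9 -611.2  227.5] [-179.9    0.    19.7] gap 85.4 F [ 0.  -0.7 -0.1] q [65. 22.  3. 92. -1. 67. -3.]
turn [-0.0, -0.2, -150.3] shift cm [42.96, -39.58, -10.17] rows 21.2
[ 232.20880188 -302.57187576    0.        ] [ 249.32347497 -293.02368699    0.        ] (array([ 308.43442454, -407.50472596,  213.70170015]), [np.float64(3.809172474159874), np.float64(3.8091724741598756)])
```

>>> {"method": "jog_arm", "body": {"series": [[[0,0,-7],[0,0,-4],0],[[0,0,-14],[0,0,-8],0],[[0,0,-21],[0,0,-12],0],[[0,0,-28],[1,-1,-16],0],[[0,0,-35],[3,-3,-17],0]]}}

```text
time_s: 0.57
tcp_pos: [234.7, -578.5, 406.0]
tcp_rot: [179.5, 0.5, 54.6]
contact_force: [1.0, -1.0, 1.7]
finger_gap: 85.2
```

```bash
python3 -c "
from h import *
go((490,-94,330),170)"
```

```text
t 0.57 tcp [ 234.7 -578.5  406. ] [179.5   0.5  54.6] gap 85.2 F [ 1.  -1.   1.7] q [66. 14. -3. 82.  1. 84. 28.]
turn [-0.1, 0.9, -115.4] shift cm [54.35, -7.3, 7.07] rows 16.3
```

>>> {"method": "jog_arm", "body": {"series": [[[0,0,-7],[3.4,-0.5,0],0],[[0,0,-14],[6.8,-0.9,0],0],[[0,0,-21],[10.2,-1.4,0],0],[[0,0,-28],[13.6,-1.8,0],0],[[0,0,-35],[17,-2.3,0],0]]}}

```text
time_s: 0.98
tcp_pos: [317.1, -419.8, 398.2]
tcp_rot: [-180.0, -0.0, 90.0]
contact_force: [0.2, -0.1, -0.6]
finger_gap: 85.5
```

```bash
python3 -c "
from h import *
go((490,-94,330),170)"
```

```text
t 0.98 tcp [ 317.1 -419.8  398.2] [-180.   -0.   90.] gap 85.5 F [ 0.2 -0.1 -0.6] q [ 60.   3. -12.  94.   1.  82.  48.]
turn [-0.0, -0.0, -80.0] shift cm [32.57, 17.31, 6.82] rows 11.3
```

>>> {"method": "jog_arm", "body": {"series": [[[0,0,-7],[3,1.6,0.4],0],[[0,0,-14],[6,3.2,0.8],0],[[0,0,-21],[9,4.8,1.2],0],[[0,0,-28],[12,6.4,1.6],0],[[0,0,-35],[15,8,2],0]]}}

```text
time_s: 1.4
tcp_pos: [397.7, -270.3, 378.1]
tcp_rot: [-180.0, -0.0, 125.0]
contact_force: [0.9, -0.2, 0.2]
finger_gap: 85.0
```

```bash
python3 -c "
from h import *
go((490,-94,330),170)"
```

```text
t 1.4 tcp [ 397.7 -270.3  378.1] [-180.   -0.  125.] gap 85.0 F [ 0.9 -0.2  0.2] q [ 51.  -1. -22. 101.  -1.  80.  65.]
turn [-0.0, -0.0, -45.0] shift cm [9.13, 17.68, 4.81] rows 6.3
```

>>> {"method": "jog_arm", "body": {"series": [[[0,0,-7],[1.5,3,0.8],0],[[0,0,-14],[3,6,1.6],0],[[0,0,-21],[4.5,9,2.4],0],[[0,0,-28],[6,12,3.2],0],[[0,0,-35],[7.5,15,4],0]]}}

```text
time_s: 1.82
tcp_pos: [478.3, -123.4, 338.0]
tcp_rot: [-180.0, -0.0, 160.0]
contact_force: [1.3, 0.4, -1.1]
finger_gap: 85.5
```

```bash
python3 -c "
from h import *
go((490,-94,330),170)"
```

```text
t 1.82 tcp [ 478.3 -123.4  338. ] [-180.   -0.  160.] gap 85.5 F [ 1.3  0.4 -1.1] q [ 41.   2. -32. 103.   1.  75.  79.]
turn [-0.0, -0.0, -10.0] shift cm [-0.1, 3.16, 0.8] rows 1.4
```

>>> {"method": "jog_arm", "body": {"series": [[[0,0,-7],[0,2,0.8],0],[[0,0,-10],[0,3.2,0.8],0],[[0,0,-10],[0,3.2,0.8],0]]}}

```text
time_s: 2.07
tcp_pos: [489.5, -90.5, 329.8]
tcp_rot: [179.9, -0.1, 170.2]
contact_force: [0.3, 0.2, 0.6]
finger_gap: 85.3
```

```bash
python3 -c "
from h import *
go((490,-94,330),170)
cv2.imwrite('pics/w1.png',robot.read_camera('wrist')[:,:,::-1])"
```

```text
t 2.07 tcp [489.5 -90.5 329.8] [ 1.799e+02 -1.000e-01  1.702e+02] gap 85.3 F [0.3 0.2 0.6] q [ 39.   3. -34. 103.   1.  75.  85.]
turn [0.1, -0.1, 0.2] shift cm [-0.1, -0.33, -0.02] rows 0.1
```

View pics/w1.png

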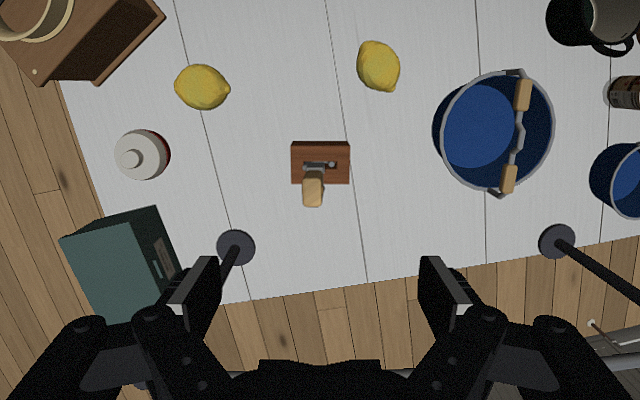

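Run:
```python
from h import *
im=cv2.imread("pics/w1.png")[:,:,::-1]
s=robot.read_state();c=cam("wrist",s)
b=blobs(im,(12,60,60),(28,200,255),(295,155,335,215),30);print(b)
g=blobs(im,(12,60,60),(28,200,255),(480,60,550,215),30);print(g)
P=[onz(c,x[1],108+3) for x in g];print(P,np.linalg.norm(P[0]-P[1]), np.degrees(np.arctan2(*(P[1]-P[0])[[1,0]])),(P[0]+P[1])/2)
# block top corners
k=blobs(im,(0,120,40),(11,255,255),(280,130,360,190),30);print(k)
for uv in((291,141),(350,141),(350,184),(291,184)): print(onz(c,uv,45).round(1))
# predicted grip box for (500,-92,162) yaw -10
for x in(-14,14):
  for y in(-9,9): 
    print(proj(c,np.array([500,-92,182])+R.from_euler('z',-10,degrees=True).apply([x,y,0])).round(1))
crop=im[130:220,270:370];cv2.imwrite("pics/w1z.png",cv2.resize(crop,None,fx=6,fy=6,interpolation=cv2.INTER_CUBIC)[:,:,::-1])
```

```text
[(np.int32(985), (np.float64(312.5), np.float64(182.2)), (np.int64(295), np.int64(155), np.int64(40), np.int64(52)))]
[(np.int32(446), (np.float64(523.3), np.float64(94.5)), (np.int64(515), np.int64(78), np.int64(18), np.int64(34))), (np.int32(377), (np.float64(508.5), np.float64(178.3)), (np.int64(501), np.int64(164), np.int64(17), np.int64(30)))]
[array([453.85431569, 132.37346566, 111.        ]), array([543.58480115, 113.71884533, 111.        ])] 91.64908553884976 -11.744278734714408 [498.71955842 123.04615549 111.        ]
[(np.int32(644), (np.float64(321.6), np.float64(158.1)), (np.int64(291), np.int64(142), np.int64(58), np.int64(41))), (np.int32(53), (np.float64(298.0), np.float64(177.1)), (np.int64(292), np.int64(171), np.int64(13), np.int64(12)))]
[ 469.4 -125.8   45. ]
[482.4 -52.6  45. ]
[538.  -61.1  45. ]
[ 524.5 -136.9   45. ]
[[312.5 175. ]]
[[332.9 175. ]]
[[312.7 205. ]]
[[332.6 205. ]]
```

View pics/w1z.png

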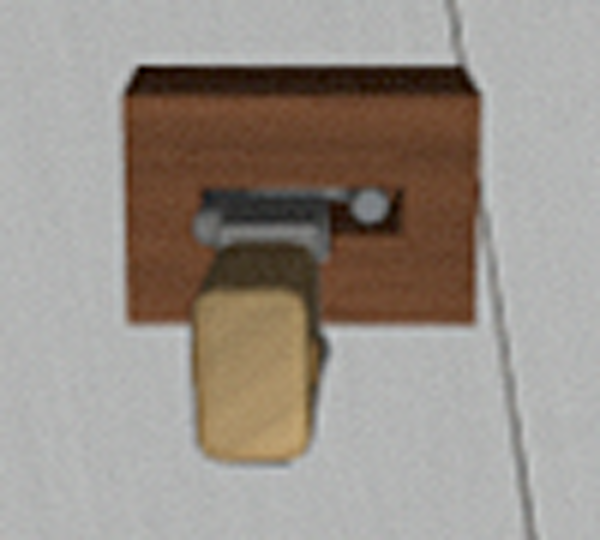

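Run:
```python
from h import *
s=robot.read_state();print(s['tcp_pos'],s['tcp_rot'])
Rt=R.from_euler('xyz',s['tcp_rot'],degrees=True)
for n in("scene","side"):
    im=robot.read_camera(n);c=cam(n)
    u=proj(c,np.array([s['tcp_pos']+Rt.apply(v) for v in ([0,0,12],[0,42,12],[0,-42,12],[0,0,-60])]));print(n,u.round(1))
    x,y=u[0].astype(int);cr=im[y-50:y+50,x-60:x+60].copy();cr=cv2.resize(cr,None,fx=6,fy=6,interpolation=cv2.INTER_CUBIC)
    for p in u: cv2.circle(cr,tuple(int(v) for v in ((p-[x-60,y-50]+.5)*6)),4,(255,0,0),-1)
    cv2.imwrite(f"pics/{n}1z.png",cr[:,:,::-1]);cv2.imwrite(f"pics/{n}1.png",im[:,:,::-1])
```

```text
[489.19348547 -93.21890034 330.17087015] [ 1.79990545e+02 -5.30964723e-02  1.69857115e+02]
scene [[351.7 147.8]
 [341.7 152.2]
 [361.2 143.6]
 [353.4 122.9]]
side [[327.2 144.4]
 [323.3 151.8]
 [330.8 137.3]
 [327.4 124.2]]
```

View pics/scene1z.png

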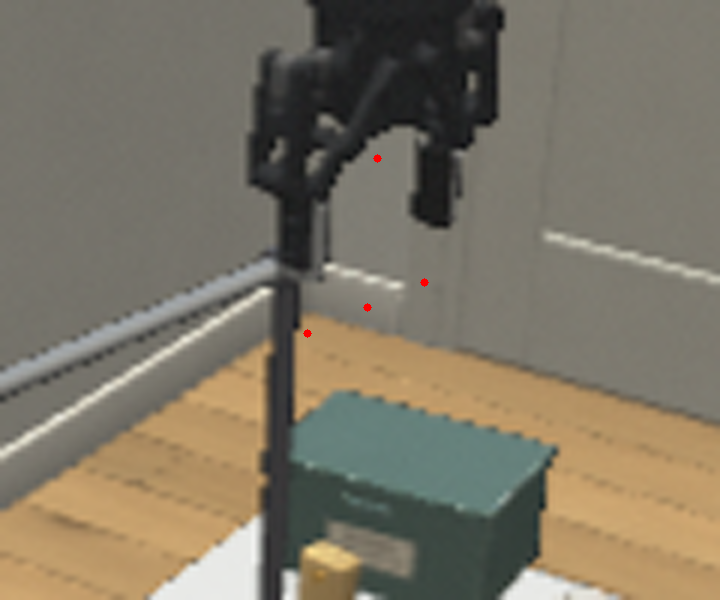

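View pics/side1z.png

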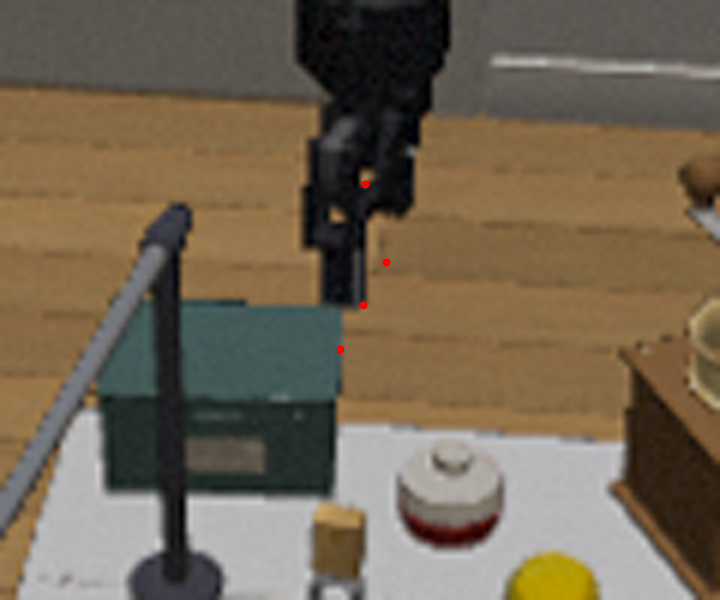

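Run:
```python
from h import *
s=robot.read_state();Rt=R.from_euler('xyz',s['tcp_rot'],degrees=True)
print(s['tcp_pos'],s['tcp_rot'])
cs,cd=cam("scene"),cam("side")
p,e=tri([(cs,(340.3,141.9)),(cd,(324.1,144.4))]);print(p,e,"in tool",Rt.inv().apply(p-s['tcp_pos']))
cw=cam("wrist",s)
# where wrist sees pad tips: project open tips
for y in(-42,42):
  for z in(-10,0,12,25): print(y,z,proj(cw,s['tcp_pos']+Rt.apply([0,y,z])).round(0))
```

```text
[488.87235269 -96.26573304 330.57239098] [-1.79952451e+02 -8.04680429e-03  1.69536537e+02]
[493.03646163 -35.75699398 355.03823111] [np.float64(0.6433431154511569), np.float64(0.6433431154511832)] in tool [  6.89747195  60.23844801 -24.51487104]
-42 -10 [[226. 268.]]
-42 0 [[231. 257.]]
-42 12 [[237. 246.]]
-42 25 [[242. 236.]]
42 -10 [[413. 268.]]
42 0 [[407. 257.]]
42 12 [[402. 246.]]
42 25 [[396. 236.]]
```

Run:
```python
from h import *
s=robot.read_state();Rt=R.from_euler('xyz',s['tcp_rot'],degrees=True)
print(s['qvel'].round(1))
cs,cd=cam("scene"),cam("side")
print("base",proj(cs,[0,0,0]),proj(cd,[0,0,0]))
print(tri([(cs,(208.4,195.7)),(cd,(237,230.3))]),tri([(cs,(340.5,140.9)),(cd,(295,132.9))]))
for n,c in(("s",cs),("d",cd)):
  print(n,"foot ctr", [onz(c,p,3).round(0) for p in ([(218.5,271.5),(335.5,205)] if n=="s" else [(245.5,291),(296,190.5)])])
cw=cam("wrist",s)
for uv in((219,258),(420,258)):
  o,d=ray(cw,uv);t=Rt.inv().apply(o-s['tcp_pos']);v=Rt.inv().apply(d)
  for x in(-11,0,11): k=(x-t[0])/v[0];print(uv,x,(t+k*v).round(1))
```

```text
[ 0.7 -0.3  1.2 -0.2 -0.   0.1  0.1]
base [[497.32973199 328.38908581]] [[472.63607245 251.65818646]]
(array([694.55901916, 252.12900122, 258.69329364]), [np.float64(1.2795920851035123), np.float64(1.279592085103611)]) (array([ 615.19575277, -247.72572264,  253.90161731]), [np.float64(0.08278007928637837), np.float64(0.08278007928648683)])
s foot ctr [array([705., 249.,   3.]), array([ 620., -245.,    3.])]
d foot ctr [array([697., 250.,   3.]), array([ 618., -243.,    3.])]
(219, 258) -11 [-11.  -54.4  20. ]
(219, 258) 0 [  0.  -47.5  -0.9]
(219, 258) 11 [ 11.  -40.7 -21.7]
(420, 258) -11 [-11.   54.8  20.2]
(420, 258) 0 [ 0.  47.9 -0.7]
(420, 258) 11 [ 11.   41.  -21.6]
```

Run:
```python
from h import *
st={'tcp_pos':np.array([489.5,-90.5,329.8]),'tcp_rot':np.array([179.9,-.1,170.2])}
c=cam("wrist",st)
for n,uv,z in(("footR",(236,247),5),("footL",(557,241),5),("hooktop",(311.7,192.5),182),("block",(320,164.6),45),("gA",(523.3,94.5),111),("gB",(508.5,178.3),111),("lemon",(378,66),25),("lemon2",(203,87),25)):
    print(n,onz(c,uv,z).round(1))
cs,cd=cam("scene"),cam("side")
print("lemon",onz(cs,(356,259),25),onz(cd,(351,236.5),25),"l2",onz(cs,(394,224),25),onz(cd,(359.5,193.5),25))
```

```text
footR [ 618.1 -240.4    5. ]
footL [696.1 253.6   5. ]
hooktop [500.6 -99.  182. ]
block [505.8 -91.8  45. ]
gA [452.7 135.3 111. ]
gB [542.5 117.1 111. ]
lemon [3.982e+02 2.000e-01 2.500e+01]
lemon2 [ 384.7 -222.3   25. ]
lemon [400.5882321   -1.24055626  25.        ] [396.90577849   1.62692595  25.        ] l2 [ 384.13633659 -228.0147924    25.        ] [ 380.5719792  -226.04790088   25.        ]
```

>>> {"method": "jog_arm", "body": {"series": [[[0,0,0],[0,0,0],0.6],[[0,0,0],[0,0,0],0.6],[[0,0,0],[0,0,0],0.6],[[0,0,0],[0,0,0],0.6],[[0,0,0],[0,0,0],0.6]]}}

```text
time_s: 2.63
tcp_pos: [489.1, -95.4, 330.7]
tcp_rot: [-180.0, 0.0, 169.6]
contact_force: [1.5, -0.4, -0.4]
finger_gap: 34.3
```

```bash
cat >> h.py <<'E'
def snap(*names):
    import glob
    n=len(glob.glob('pics/*'))
    for nm in names:
        s=robot.read_state();im=robot.read_camera(nm);f=f"pics/{nm}_{n}.png";n+=1
        cv2.imwrite(f,im[:,:,::-1]);np.save(f"{nm}.npy",np.concatenate([s['tcp_pos'],s['tcp_rot']]))
        print(f,s['tcp_pos'].round(2),s['tcp_rot'].round(2),"gap",round(s['finger_gap'],1),"t",round(s['time_s'],2))
def wst():
    a=np.load("wrist.npy");return {'tcp_pos':a[:3],'tcp_rot':a[3:]}
E
python3 -c "
from h import *
print(robot.read_state()['qvel'].round(2));snap('wrist','scene')"; ls pics
```

```text
[-0.26  0.11 -0.27  0.09 -0.01  0.01  0.1 ]
pics/wrist_11.png [489.12 -95.41 330.67] [-1.8000e+02  1.0000e-02  1.6964e+02] gap 34.3 t 2.63
pics/scene_12.png [489.17 -95.29 330.69] [-1.8000e+02  1.0000e-02  1.6965e+02] gap 34.4 t 2.68
dz.png
scene0.png
scene1.png
scene1z.png
scene_12.png
side0.png
side1.png
side1z.png
sz.png
w1.png
w1z.png
wrist0.png
wrist_11.png
```

View pics/wrist_11.png

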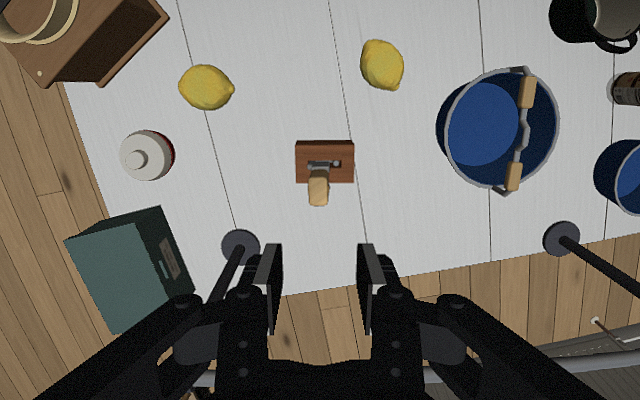

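Run:
```python
from h import *
c=cam("wrist",wst());s=wst();Rt=R.from_euler('xyz',s['tcp_rot'],degrees=True)
for x in(-11,11):
 for z in(-20,-5,6,25): print(x,z,proj(c,s['tcp_pos']+Rt.apply([x,-17,z])).round(0),proj(c,s['tcp_pos']+Rt.apply([x,17,z])).round(0))
```

```text
-11 -20 [[280. 302.]] [[359. 302.]]
-11 -5 [[283. 283.]] [[355. 284.]]
-11 6 [[285. 272.]] [[353. 272.]]
-11 25 [[288. 254.]] [[350. 254.]]
11 -20 [[278. 256.]] [[361. 257.]]
11 -5 [[281. 241.]] [[357. 241.]]
11 6 [[284. 231.]] [[355. 231.]]
11 25 [[287. 217.]] [[351. 217.]]
```

Run:
```python
from h import *
s=wst();Rt=R.from_euler('xyz',s['tcp_rot'],degrees=True);c=cam("scene")
im=cv2.imread("pics/scene_12.png")
u=proj(c,np.array([s['tcp_pos']+Rt.apply([0,y,z]) for y,z in((0,0),(0,25),(17,25),(-17,25),(0,-48),(17,-5),(-17,-5))]))
x,y=u[0].astype(int);cr=cv2.resize(im[y-60:y+40,x-60:x+60],None,fx=6,fy=6,interpolation=cv2.INTER_CUBIC)
for i,p in enumerate(u): cv2.circle(cr,tuple(int(v) for v in ((p-[x-60,y-60]+.5)*6)),4,(0,0,255) if i<5 else (0,255,0),-1)
cv2.imwrite("pics/scz12.png",cr)
```

```text
(no output)
```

View pics/scz12.png

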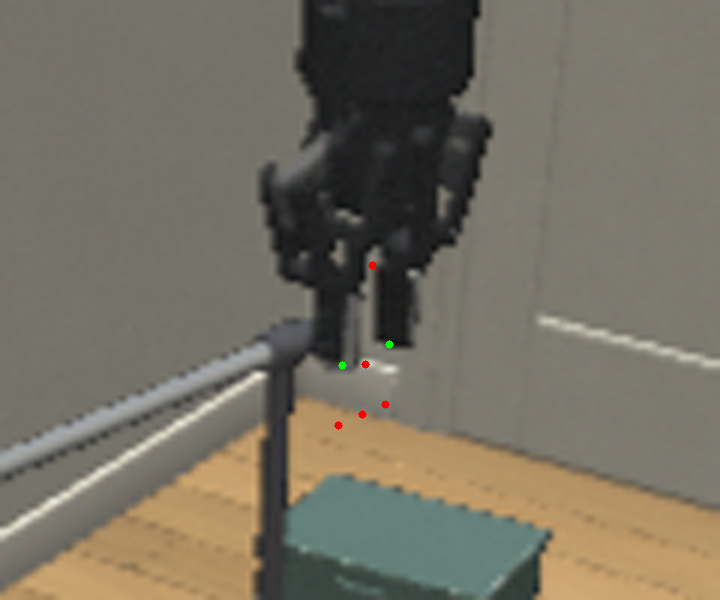

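Run:
```python
from h import *
im=cv2.imread("pics/wrist_11.png")
h=cv2.cvtColor(im,cv2.COLOR_BGR2HSV);
cv2.imwrite("pics/w11z.png",cv2.resize(im[135:215,280:370],None,fx=7,fy=7,interpolation=cv2.INTER_CUBIC))
a=cv2.resize(cv2.imread("pics/scene0.png")[175:250,315:375],None,fx=6,fy=6,interpolation=cv2.INTER_CUBIC)
b=cv2.resize(cv2.imread("pics/side0.png")[170:235,300:350],None,fx=7,fy=7,interpolation=cv2.INTER_CUBIC)
a=cv2.copyMakeBorder(a,0,max(0,455-a.shape[0]),0,0,0);cv2.imwrite("pics/hk.png",np.hstack([a[:450],b[:450]]))
print(a.shape,b.shape)
```

```text
(455, 360, 3) (455, 350, 3)
```

View pics/w11z.png

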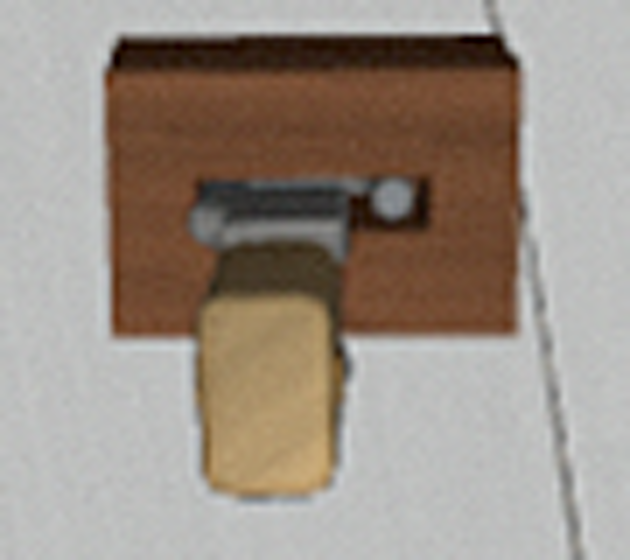

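View pics/hk.png

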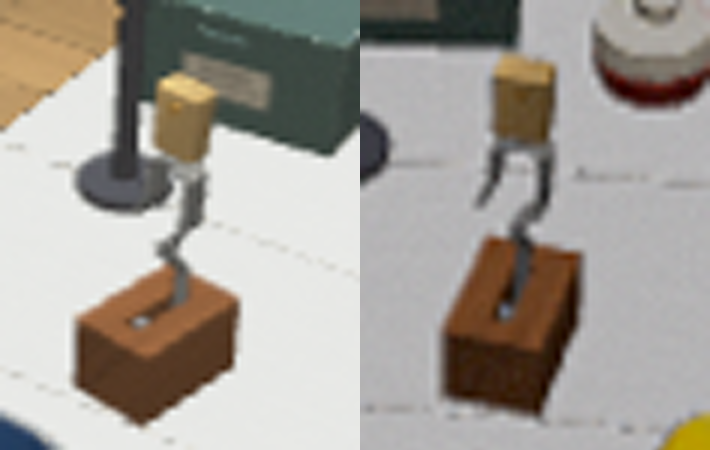

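Run:
```python
from h import *
c=cam("wrist",wst())
f=lambda x,y:(280+x/7-.5,135+y/7-.5)
for n,p,z in(("top",f(267.5,394.5),182),("tl",f(203,297),182),("tr",f(331,297),182),("bl",f(207,492),182),("br",f(330,492),182),("tip",f(393,199),46),("bTL",f(110,68),45),("bTR",f(517,68),45),("bBR",f(517,333),45),("bBL",f(114,333),45)): print(n,onz(c,p,z).round(1))
cs,cd=cam("scene"),cam("side")
# top centre
a=lambda x,y:(315+x/6-.5,175+y/6-.5);b=lambda x,y:(300+(x-360)/7-.5,170+y/7-.5)
print("gripbottom/top", tri([(cs,a(186,88)),(cd,b(527,63))]), tri([(cs,a(184,158)),(cd,b(524,142))]))
go((497,-98,230),170)
```

```text
top [500.  -98.8 182. ]
tl [ 485.9 -104.5  182. ]
tr [488.8 -88.6 182. ]
bl [ 511.6 -108.9  182. ]
br [514.5 -93.2 182. ]
tip [507.2 -77.4  46. ]
bTL [ 474.5 -123.7   45. ]
bTR [487.7 -51.3  45. ]
bBR [536.7 -58.8  45. ]
bBL [ 523.2 -132.8   45. ]
gripbottom/top (array([500.51354743, -94.65666583, 182.22231208]), [np.float64(1.183184887986836), np.float64(1.183184887986796)]) (array([500.9533874 , -95.29382205, 137.95760746]), [np.float64(1.7235138224585014), np.float64(1.7235138224583977)])
t 2.73 tcp [489.2 -95.1 330.7] [180.    0.  169.7] gap 34.1 F [-0.2 -0.3 -0.3] q [ 39.   3. -34. 103.   2.  75.  85.]
turn [0.0, 0.0, -0.3] shift cm [-0.82, -0.14, 10.07] rows 2.5
```

>>> {"method": "jog_arm", "body": {"series": [[[0,0,0],[-0.4,0,3],0.35],[[0,0,-0.3],[-0.8,0,6],0.35],[[0,0,-0.3],[-1.1,0,8.5],0.35],[[0,0,-0.3],[-1.1,0,10],0.35],[[0,0,-0.3],[-1.1,0,10],0.35]]}}

```text
time_s: 3.15
tcp_pos: [497.0, -96.5, 226.5]
tcp_rot: [179.9, -0.5, 170.0]
contact_force: [-0.5, 0.7, -0.2]
finger_gap: 55.2
```

Run:
```python
from h import *
go((500.5,-97,147),170)
snap('wrist')
```

```text
t 3.15 tcp [497.  -96.5 226.5] [179.9  -0.5 170. ] gap 55.2 F [-0.5  0.7 -0.2] q [ 38.   9. -34. 109.   6.  63.  82.]
turn [0.1, -0.5, 0.0] shift cm [-0.42, 0.01, 7.95] rows 1.9
pics/wrist_16.png [496.97 -96.55 226.5 ] [179.95  -0.47 170.  ] gap 55.2 t 3.15
```

View pics/wrist_16.png

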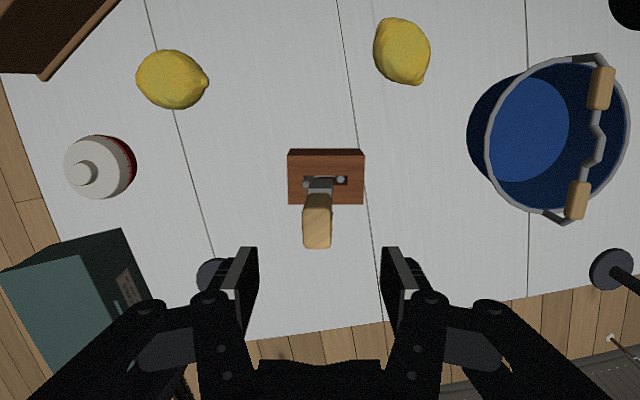

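>>> {"method": "jog_arm", "body": {"series": [[[0,-0.3,0],[-0.2,0,2.5],0.35],[[0,-0.5,0],[-0.4,0,5],0.35],[[0,-0.5,0],[-0.4,0,6],0.35],[[0,-0.5,0],[-0.4,0,6],0.35]]}}

```text
time_s: 3.53
tcp_pos: [502.6, -97.5, 169.3]
tcp_rot: [180.0, 0.3, 170.0]
contact_force: [-0.2, -0.8, -0.1]
finger_gap: 55.4
```

Run:
```python
from h import *
go((500.5,-97,147),170)
snap('wrist','side')
im=cv2.imread('pics/side_18.png');c=cam('side');u=proj(c,[500,-97,162])[0].astype(int)
cv2.imwrite('pics/side18z.png',cv2.resize(im[u[1]-50:u[1]+45,u[0]-50:u[0]+50],None,fx=6,fy=6,interpolation=cv2.INTER_CUBIC))
```

```text
t 3.53 tcp [502.6 -97.5 169.3] [180.    0.3 170. ] gap 55.4 F [-0.2 -0.8 -0.1] q [ 37.  14. -33. 112.   9.  56.  79.]
turn [0.0, 0.3, -0.0] shift cm [0.22, 0.01, 2.23] rows 0.5
pics/wrist_17.png [502.57 -97.51 169.3 ] [179.98   0.28 170.  ] gap 55.4 t 3.53
pics/side_18.png [503.81 -97.56 170.82] [179.99   0.44 170.  ] gap 55.2 t 3.58
```

View pics/wrist_17.png

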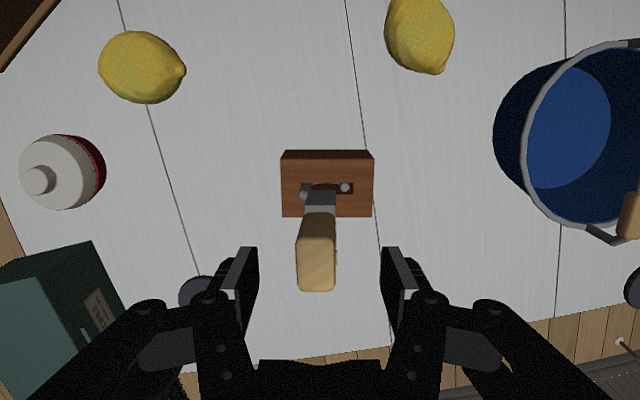

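View pics/side18z.png

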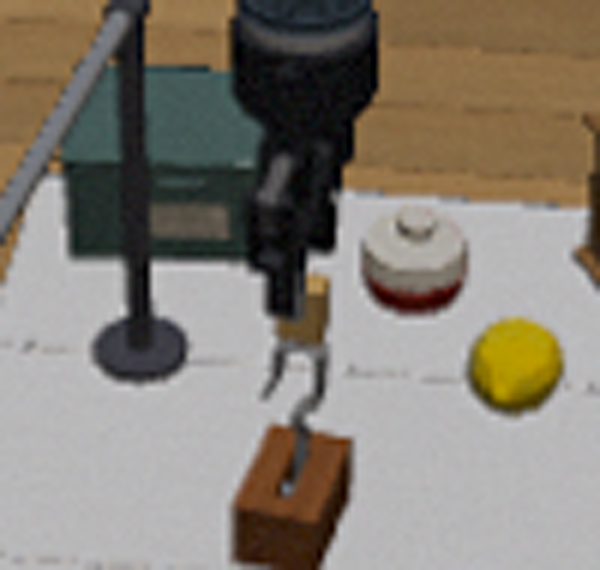

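>>> {"method": "jog_arm", "body": {"series": [[[0,0,0],[0.3,0,1],0.35],[[0,0,0],[0.3,0,2.2],0.35],[[0,0,0],[0.3,0,2.2],0.35],[[0,0,0],[0.3,0,2.2],0.35]]}}

```text
time_s: 3.97
tcp_pos: [500.4, -97.0, 147.8]
tcp_rot: [180.0, 0.4, 170.0]
contact_force: [-0.0, -0.2, 0.1]
finger_gap: 55.9
```

Run:
```python
from h import *
go((500.5,-97,147),170)
snap('wrist','side','scene')
im=cv2.imread('pics/side_21.png');c=cam('side');u=proj(c,[500,-97,162])[0].astype(int)
a=cv2.resize(im[u[1]-40:u[1]+40,u[0]-30:u[0]+30],None,fx=6,fy=6,interpolation=cv2.INTER_CUBIC)
im=cv2.imread('pics/scene_22.png');c=cam('scene');u=proj(c,[500,-97,162])[0].astype(int)
b=cv2.resize(im[u[1]-40:u[1]+40,u[0]-30:u[0]+30],None,fx=6,fy=6,interpolation=cv2.INTER_CUBIC)
cv2.imwrite('pics/z21.png',np.hstack([a,b]))
```

```text
t 3.97 tcp [500.4 -97.  147.8] [180.    0.4 170. ] gap 55.9 F [-0.  -0.2  0.1] q [ 36.  15. -33. 114.  10.  54.  78.]
turn [0.0, 0.4, 0.0] shift cm [-0.01, 0.01, 0.08] rows 0.1
pics/wrist_20.png [500.39 -97.04 147.81] [180.    0.4 170. ] gap 55.9 t 3.97
pics/side_21.png [500.95 -97.05 148.31] [179.99   0.46 170.  ] gap 55.6 t 4.02
pics/scene_22.png [501.33 -97.11 148.66] [180.     0.51 170.  ] gap 55.0 t 4.07
```

View pics/z21.png

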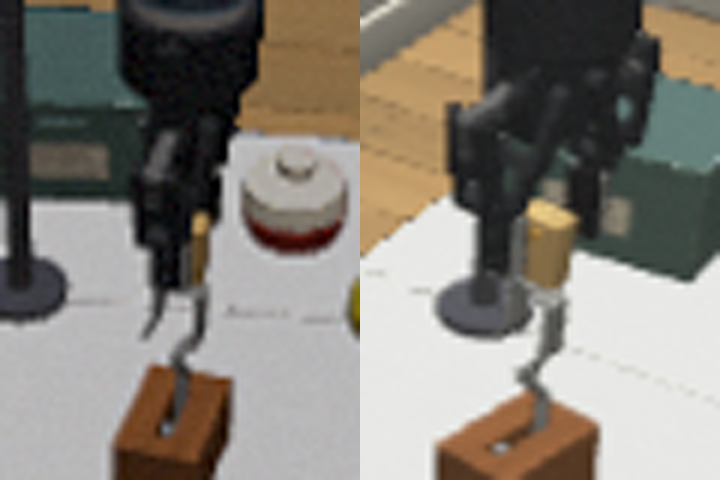

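>>> {"method": "jog_arm", "body": {"series": [[[0,0.4,0],[0.4,0,0.3],0.35],[[0,0.4,0],[0.4,0,0.3],0.6],[[0,0.4,0],[0.4,0,0.3],0.95],[[0,0.4,0],[0.4,0,0.3],0.95],[[0,0.4,0],[0.4,0,0.3],0.95]], "force": 50}}

```text
time_s: 4.53
tcp_pos: [497.7, -94.8, 145.7]
tcp_rot: [179.9, 0.1, 170.0]
contact_force: [0.2, 2.2, 0.4]
finger_gap: 17.3
```

>>> {"method": "jog_arm", "body": {"series": [[[0,0,0],[0,0,0],1],[[0,0,0],[0,0,0],1],[[0,0,0],[0,0,0],1],[[0,0,0],[0,0,0],1]]}}

```text
time_s: 4.87
tcp_pos: [497.7, -95.2, 145.7]
tcp_rot: [179.9, 0.1, 170.0]
contact_force: [-0.1, 3.6, 1.9]
finger_gap: 17.1
```

Run:
```python
from h import *
go((500.5,-97,147),170)
snap('wrist','scene')
```

```text
t 4.87 tcp [497.7 -95.2 145.7] [1.799e+02 1.000e-01 1.700e+02] gap 17.1 F [-0.1  3.6  1.9] q [ 36.  15. -33. 114.  10.  54.  78.]
turn [0.1, 0.1, 0.0] shift cm [-0.31, -0.13, -0.13] rows 0.1
pics/wrist_24.png [497.65 -95.16 145.71] [1.7991e+02 1.2000e-01 1.7004e+02] gap 17.1 t 4.87
pics/scene_25.png [497.66 -95.2  145.72] [1.7991e+02 1.2000e-01 1.7004e+02] gap 17.1 t 4.92
```

View pics/wrist_24.png

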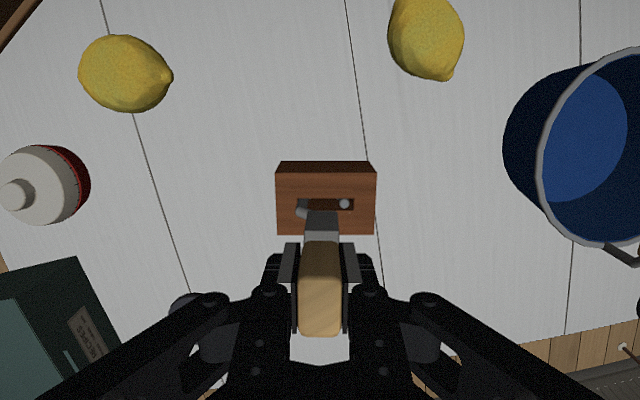

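Run:
```python
from h import *
im=cv2.imread('pics/scene_25.png');c=cam('scene');u=proj(c,[500,-97,162])[0].astype(int)
cv2.imwrite('pics/z25.png',cv2.resize(im[u[1]-40:u[1]+40,u[0]-40:u[0]+40],None,fx=7,fy=7,interpolation=cv2.INTER_CUBIC))
```

```text
(no output)
```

View pics/z25.png

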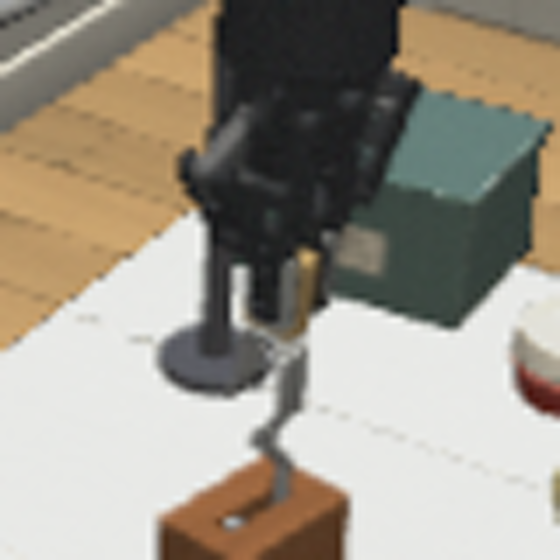

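>>> {"method": "jog_arm", "body": {"series": [[[0,0,0],[0,0,-0.8],1],[[0,0,0],[0,0,-2.2],1],[[0,0,0],[0,0,-4],1],[[0,0,0],[0,0,-6.2],1],[[0,0,0],[0,0,-8.5],1]]}}

```text
time_s: 5.38
tcp_pos: [495.7, -99.1, 231.0]
tcp_rot: [-179.8, -0.0, 169.9]
contact_force: [0.4, -0.1, -0.4]
finger_gap: 17.8
```

>>> {"method": "jog_arm", "body": {"series": [[[0,0,0],[0,0,-2.5],1],[[0,0,0],[0,0,-5],1],[[0,0,0],[0,0,-7.5],1],[[0,0,0],[0,0,-9.5],1],[[0,0,0],[0,0,-10],1]]}}

```text
time_s: 5.8
tcp_pos: [498.4, -99.2, 335.0]
tcp_rot: [-179.7, 0.5, 169.9]
contact_force: [1.0, 0.2, -0.2]
finger_gap: 17.3
```

Run:
```python
from h import *
go((560,-60,330),170)
go((651,2.5,330),170)
snap('scene')
```

```text
t 5.8 tcp [498.4 -99.2 335. ] [-179.7    0.5  169.9] gap 17.3 F [ 1.   0.2 -0.2] q [ 39.   3. -34. 102.   2.  75.  85.]
turn [-0.3, 0.5, -0.1] shift cm [-5.37, 4.94, 0.53] rows 1.8
t 5.8 tcp [498.4 -99.2 335. ] [-179.7    0.5  169.9] gap 17.3 F [ 1.   0.2 -0.2] q [ 39.   3. -34. 102.   2.  75.  85.]
turn [-0.3, 0.5, -0.1] shift cm [-13.23, 12.7, 0.56] rows 4.5
pics/scene_27.png [498.39 -99.17 335.02] [-179.75    0.5   169.86] gap 17.3 t 5.8
```

View pics/scene_27.png

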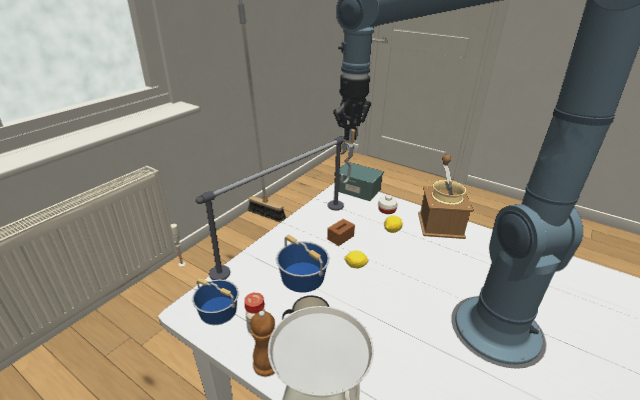

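Run:
```python
from h import *
go((590,13,332),170.2)
```

```text
t 5.85 tcp [498.2 -98.8 334.1] [-179.8    0.4  169.9] gap 17.0 F [0.3 0.3 0.8] q [ 39.   4. -34. 102.   2.  75.  85.]
turn [-0.2, 0.4, -0.3] shift cm [-7.07, 12.62, 0.21] rows 3.5
```

>>> {"method": "jog_arm", "body": {"series": [[[0,0,0],[-1.2,2.2,0],1],[[-0.2,0.2,0],[-2.8,5,0],1],[[-0.2,0.4,-0.3],[-4.6,8,0.1],1],[[-0.2,0.4,-0.3],[-6.2,11,0.2],1],[[-0.2,0.4,-0.3],[-7.1,12.6,0.2],1]]}}

```text
time_s: 6.27
tcp_pos: [589.1, 18.2, 326.2]
tcp_rot: [179.8, -0.5, 170.5]
contact_force: [-0.5, 0.8, -0.2]
finger_gap: 17.7
```

>>> {"method": "jog_arm", "body": {"series": [[[0,0,0],[0,0,0],1],[[0,0,0],[0,0,0],1],[[0,0,0],[0,0,0],1],[[0,0,0],[0,0,0],1]]}}

```text
time_s: 6.6
tcp_pos: [587.9, 12.9, 327.6]
tcp_rot: [179.9, -0.4, 170.1]
contact_force: [-0.7, -0.3, -0.9]
finger_gap: 17.3
```

Run:
```python
from h import *
go((590,13,332),170.2)
snap('wrist','side','scene')
```

```text
t 6.6 tcp [587.9  12.9 327.6] [179.9  -0.4 170.1] gap 17.3 F [-0.7 -0.3 -0.9] q [ 27.  15. -39.  91.  10.  77.  67.]
turn [0.1, -0.4, -0.1] shift cm [-0.2, 0.05, -0.44] rows 0.1
pics/wrist_28.png [587.95  12.86 327.64] [179.93  -0.39 170.13] gap 17.3 t 6.6
pics/side_29.png [588.1   12.99 328.01] [179.91  -0.35 170.12] gap 17.4 t 6.65
pics/scene_30.png [588.22  13.3  328.34] [179.89  -0.32 170.14] gap 17.2 t 6.7
```

View pics/wrist_28.png

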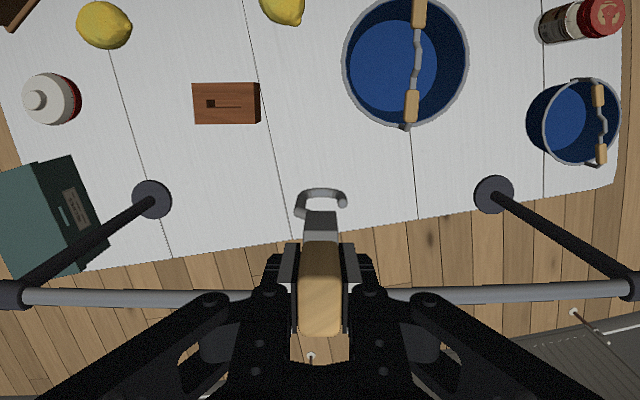

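Run:
```python
from h import *
o=[]
for n,f in(('scene','scene_30'),('side','side_29')):
    im=cv2.imread(f'pics/{f}.png');c=cam(n);u=proj(c,[600,10,260])[0].astype(int);print(n,u)
    o.append(cv2.resize(im[u[1]-50:u[1]+50,u[0]-33:u[0]+33],None,fx=6,fy=6,interpolation=cv2.INTER_CUBIC))
cv2.imwrite('pics/z30.png',np.hstack(o))
```

```text
scene [297 169]
side [286 177]
```

View pics/z30.png

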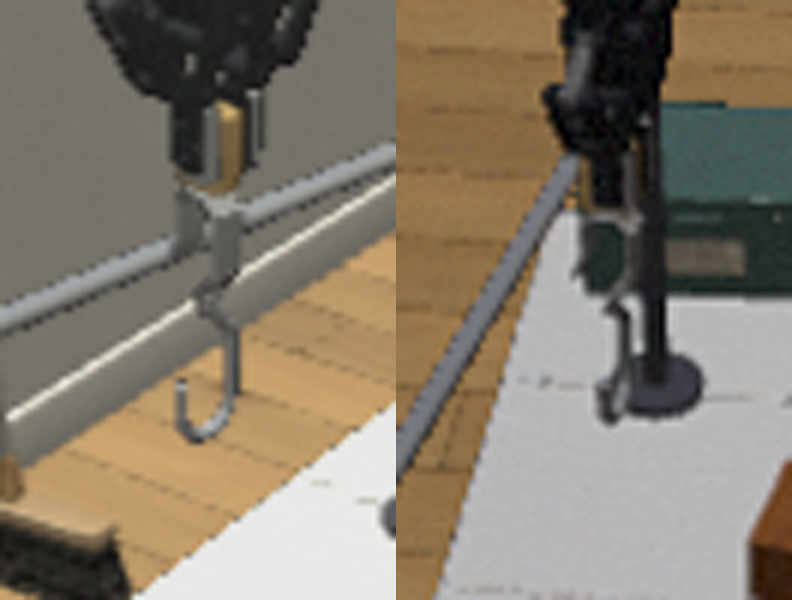

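Run:
```python
from h import *
cs,cd=cam("scene"),cam("side")
a=lambda x,y:(297-33+x/6-.5,169-50+y/6-.5);b=lambda x,y:(286-33+(x-396)/6-.5,177-50+y/6-.5)
for n,p,q in(("foot",(203,440),(606,420)),("gripbottom",(220,190),(610,210))): print(n,tri([(cs,a(*p)),(cd,b(*q))]))
c=cam("wrist",wst())
P=np.array([onz(c,p,256) for p in((40,293.5),(120,295.5),(190,297.5),(400,295.5),(500,292.5),(600,288))]);print(P.round(1))
k=np.polyfit(P[:,1],P[:,0],1);print(k,np.degrees(np.arctan(k[0])),np.polyval(k,2.5))
# hook curl ends in wrist: tip
im=cv2.imread('pics/wrist_28.png');cv2.imwrite('pics/w28z.png',cv2.resize(im[180:350,240:400],None,fx=4.5,fy=3.5,interpolation=cv2.INTER_CUBIC))
# predict box of grip for hook centre TCP+(2.8 along x,0,16.3)
s=wst();Rh=R.from_euler('z',-9.9,degrees=True)
for dz in(36.3,-5.7):
  for x in(-14,14): print(dz,x,[proj(c,s['tcp_pos']+Rh.apply([2.8+x,y,dz])).round(1).tolist() for y in(-9,9)])
print("curl", proj(c,s['tcp_pos']+Rh.apply([2.8,0,-129.7])), "tip",proj(c,s['tcp_pos']+Rh.apply([2.8,16,-99.7])))
```

```text
foot (array([600.67061619,  12.31233055, 187.31798422]), [np.float64(1.2230381414264433), np.float64(1.2230381414263602)])
gripbottom (array([594.12158203,   6.40812646, 317.6422733 ]), [np.float64(1.6322674348943036), np.float64(1.6322674348942636)])
[[ 621.  -215.1  256. ]
 [ 631.5 -148.   256. ]
 [ 641.1  -94.1  256. ]
 [ 665.6   60.1  256. ]
 [ 677.6  135.4  256. ]
 [ 691.1  217.6  256. ]]
[1.61989067e-01 6.55852793e+02] 9.201362776633262 656.2577653387908
36.3 -14 [[[294.4, 276.3]], [[344.0, 276.3]]]
36.3 14 [[[296.1, 339.1]], [[342.2, 339.1]]]
-5.7 -14 [[[300.4, 231.1]], [[337.9, 231.1]]]
-5.7 14 [[[301.3, 282.2]], [[336.9, 282.3]]]
curl [[319.02706769 188.60323935]] tip [[340.26652964 199.48248697]]
```

View pics/w28z.png

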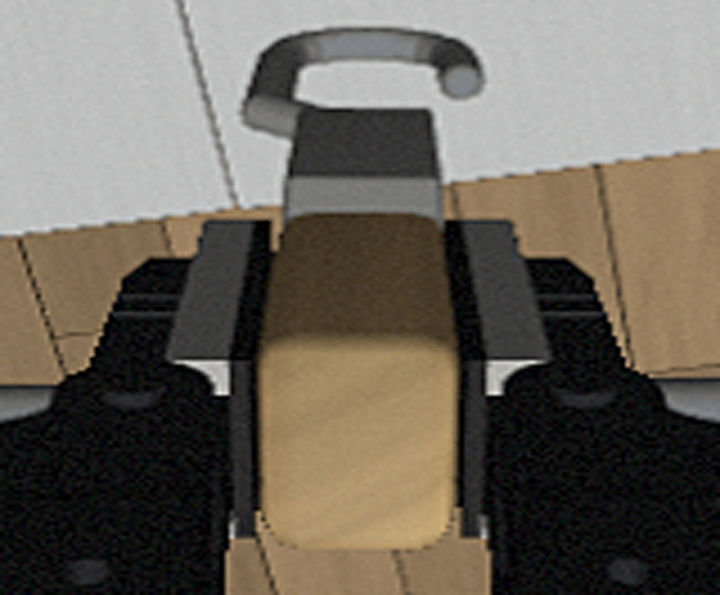

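Run:
```python
from h import *
go((652.2,3,330),170.6)
```

```text
t 6.75 tcp [588.4  13.6 328.6] [179.9  -0.3 170.2] gap 17.3 F [-0.3  0.1 -0.7] q [ 27.  15. -39.  91.  10.  77.  67.]
turn [0.1, -0.3, -0.4] shift cm [-6.47, 0.04, -0.18] rows 1.6
```

>>> {"method": "jog_arm", "body": {"series": [[[0,0,0],[-1.5,0,-0.1],1],[[0,-0.3,-0.4],[-3.2,0,-0.1],1],[[0,-0.3,-0.4],[-5,0,-0.1],1],[[0,-0.3,-0.4],[-6.2,0,-0.1],1],[[0,-0.3,-0.4],[-6.4,0,-0.1],1]]}}

```text
time_s: 7.17
tcp_pos: [650.5, 3.6, 328.4]
tcp_rot: [179.8, -0.4, 170.6]
contact_force: [-5.5, 0.4, 1.1]
finger_gap: 17.2
```

>>> {"method": "jog_arm", "body": {"series": [[[0,0,0],[0,0,0],1],[[0,0,0],[0,0,0],1],[[0,0,0],[0,0,0],1],[[0,0,0],[0,0,0],1]]}}

```text
time_s: 7.5
tcp_pos: [650.2, 3.9, 328.5]
tcp_rot: [179.9, -0.2, 170.7]
contact_force: [-4.5, -1.3, -2.5]
finger_gap: 17.1
```

```bash
python3 - <<'E'
from h import *
go((652.2,3,330),170.6)
snap('wrist','side','scene')
o=[]
for n,f in(('scene','scene_36'),('side','side_35')):
    im=cv2.imread(f'pics/{f}.png');c=cam(n);u=proj(c,[655,2.5,260])[0].astype(int);print(n,u)
    o.append(cv2.resize(im[u[1]-40:u[1]+40,u[0]-28:u[0]+28],None,fx=7,fy=7,interpolation=cv2.INTER_CUBIC))
cv2.imwrite('pics/z36.png',np.hstack(o))
E
ls pics|tail -4
```

```text
t 7.5 tcp [650.2   3.9 328.5] [179.9  -0.2 170.7] gap 17.1 F [-4.5 -1.3 -2.5] q [ 24.  23. -38.  83.  14.  79.  67.]
turn [0.1, -0.2, 0.1] shift cm [-0.22, -0.05, -0.15] rows 0.1
pics/wrist_33.png [650.15   3.87 328.48] [ 1.7993e+02 -1.6000e-01  1.7069e+02] gap 17.1 t 7.5
pics/side_34.png [650.2    3.87 328.47] [ 1.7992e+02 -1.7000e-01  1.7068e+02] gap 17.1 t 7.55
pics/scene_35.png [650.21   3.83 328.49] [179.92  -0.18 170.68] gap 17.2 t 7.6
scene [283 163]
wrist_33.png
z21.png
z25.png
z30.png[ WARN:0@3.234] global loadsave.cpp:275 findDecoder imread_('pics/scene_36.png'): can't open/read file: check file path/integrity
Traceback (most recent call last):
TypeError: 'NoneType' object is not subscriptable
```

Run:
```python
from h import *
o=[]
for n,f in(('scene','scene_35'),('side','side_34')):
    im=cv2.imread(f'pics/{f}.png');c=cam(n);u=proj(c,[655,2.5,260])[0].astype(int);print(n,u)
    o.append(cv2.resize(im[u[1]-40:u[1]+40,u[0]-28:u[0]+28],None,fx=7,fy=7,interpolation=cv2.INTER_CUBIC))
cv2.imwrite('pics/z36.png',np.hstack(o))
```

```text
scene [283 163]
side [269 174]
```

View pics/z36.png

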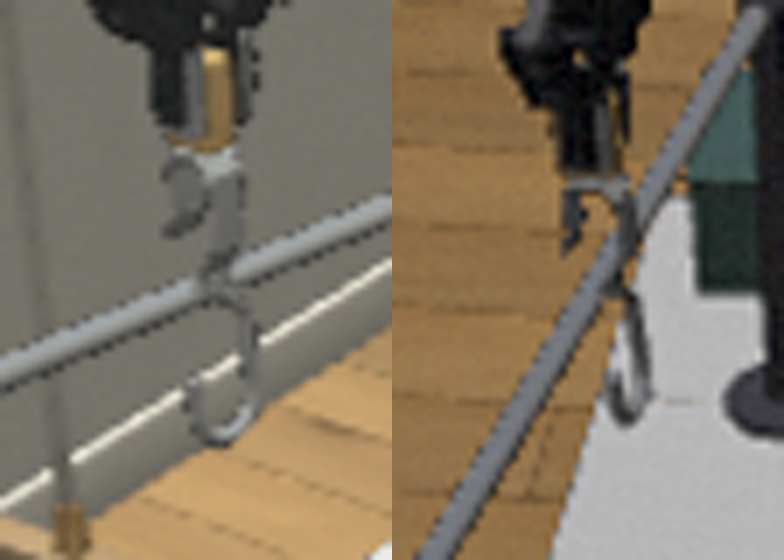

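View pics/wrist_33.png

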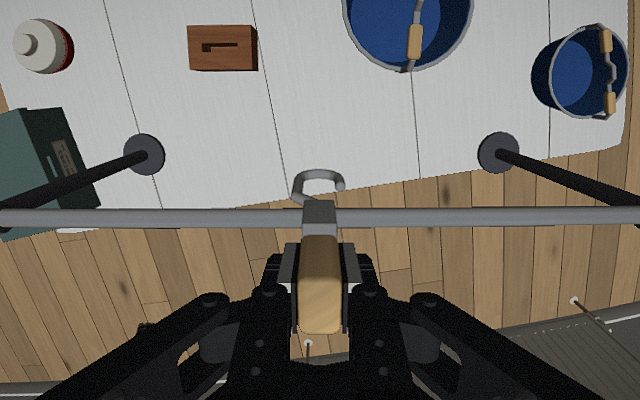

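>>> {"method": "jog_arm", "body": {"series": [[[0,0,0],[0.8,0,0],1],[[0,0,0],[0.8,0,0.6],1],[[0,0,0],[0.8,0,1.2],1],[[0,0,0],[0.4,0,1.3],1],[[0,0,0],[0.1,0,1.3],1]]}}

```text
time_s: 8.07
tcp_pos: [650.0, 5.2, 315.6]
tcp_rot: [179.8, -0.2, 170.7]
contact_force: [-5.0, 0.3, 1.1]
finger_gap: 17.5
```

>>> {"method": "jog_arm", "body": {"series": [[[0,0,0],[0,0,0],1],[[0,0,0],[0,0,0],1],[[0,0,0],[0,0,0],1]]}}

```text
time_s: 8.32
tcp_pos: [649.9, 5.3, 315.5]
tcp_rot: [179.8, -0.2, 170.7]
contact_force: [-3.8, 0.6, -2.1]
finger_gap: 17.3
```

Run:
```python
from h import *
go((652.2,3,272.5),170.6)
```

```text
t 8.32 tcp [649.9   5.3 315.5] [179.8  -0.2 170.7] gap 17.3 F [-3.8  0.6 -2.1] q [ 24.  23. -38.  84.  14.  78.  67.]
turn [0.2, -0.2, 0.1] shift cm [-0.27, -0.2, 4.3] rows 1.1
```

>>> {"method": "jog_arm", "body": {"series": [[[0,0,0],[0.1,-0.1,0.3],1],[[0,0,0],[0.1,-0.2,0.6],1],[[0,0,0],[0.1,-0.2,0.9],1],[[0,0,0],[0.1,-0.2,1.2],1],[[0,0,0],[0.1,-0.2,1.2],1]]}}

```text
time_s: 8.73
tcp_pos: [650.4, 2.2, 303.9]
tcp_rot: [179.8, 0.1, 170.7]
contact_force: [1.0, -0.6, 0.1]
finger_gap: 17.2
```

Run:
```python
from h import *
go((652.2,3,272.5),170.6)
snap('wrist','side','scene')
import glob,os
o=[]
L=sorted(glob.glob('pics/scene_*.png')+glob.glob('pics/side_*.png'),key=os.path.getmtime)[-2:]
for n,f in(('scene',L[1]),('side',L[0])):
    im=cv2.imread(f);c=cam(n);u=proj(c,[655,2.5,260])[0].astype(int);print(n,u)
    o.append(cv2.resize(im[u[1]-40:u[1]+40,u[0]-28:u[0]+28],None,fx=7,fy=7,interpolation=cv2.INTER_CUBIC))
cv2.imwrite('pics/z40.png',np.hstack(o))
```

```text
t 8.73 tcp [650.4   2.2 303.9] [1.798e+02 1.000e-01 1.707e+02] gap 17.2 F [ 1.  -0.6  0.1] q [ 24.  23. -37.  85.  14.  76.  67.]
turn [0.2, 0.1, 0.1] shift cm [-0.16, 0.1, 3.14] rows 0.8
pics/wrist_37.png [650.39   2.21 303.87] [1.7981e+02 1.1000e-01 1.7065e+02] gap 17.2 t 8.73
pics/side_38.png [650.37   2.32 304.19] [1.7980e+02 1.1000e-01 1.7065e+02] gap 17.5 t 8.78
pics/scene_39.png [650.28   2.53 304.44] [1.7980e+02 1.0000e-01 1.7066e+02] gap 17.4 t 8.83
scene [283 163]
side [269 174]
```

View pics/z40.png

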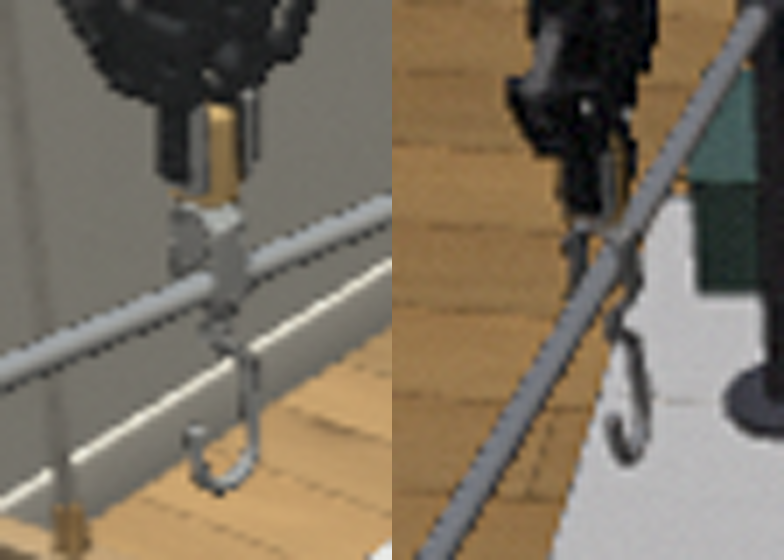

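>>> {"method": "jog_arm", "body": {"series": [[[0,0,0],[-0.1,0,0.8],1],[[0,0,0],[-0.1,0,1.6],1],[[0,0,0],[-0.1,0,2.3],1],[[0,0,0],[-0.1,0,2.8],1],[[0,0,0],[-0.1,0,2.8],1]]}}

```text
time_s: 9.3
tcp_pos: [652.3, 2.3, 275.2]
tcp_rot: [179.8, 0.2, 170.7]
contact_force: [7.1, 0.0, -2.7]
finger_gap: 17.4
```

Run:
```python
from h import *
go((652.2,3,272.5),170.6)
```

```text
t 9.3 tcp [652.3   2.3 275.2] [179.8   0.2 170.7] gap 17.4 F [ 7.1  0.  -2.7] q [ 24.  24. -37.  87.  15.  73.  66.]
turn [0.2, 0.2, 0.1] shift cm [0.03, 0.06, 0.28] rows 0.1
```

>>> {"method": "jog_arm", "body": {"series": [[[0,0,0],[-0.2,0,0.1],1],[[0,0,0],[-0.2,0,0.2],1],[[0,0,0],[-0.2,0,0.3],1],[[0,0,0],[-0.2,0,0.4],1]]}}

```text
time_s: 9.63
tcp_pos: [653.5, 2.5, 273.7]
tcp_rot: [179.8, 0.2, 170.7]
contact_force: [2.4, -0.9, 8.8]
finger_gap: 17.0
```

Run:
```python
from h import *
go((652.2,3,272.5),170.6)
snap('side','scene')
import glob,os
o=[]
L=sorted(glob.glob('pics/scene_*.png')+glob.glob('pics/side_*.png'),key=os.path.getmtime)[-2:]
for n,f in(('scene',L[1]),('side',L[0])):
    im=cv2.imread(f);c=cam(n);u=proj(c,[655,2.5,260])[0].astype(int)
    o.append(cv2.resize(im[u[1]-40:u[1]+40,u[0]-28:u[0]+28],None,fx=7,fy=7,interpolation=cv2.INTER_CUBIC))
cv2.imwrite('pics/z41.png',np.hstack(o))
```

```text
t 9.63 tcp [653.5   2.5 273.7] [179.8   0.2 170.7] gap 17.0 F [ 2.4 -0.9  8.8] q [ 24.  25. -37.  87.  15.  73.  66.]
turn [0.2, 0.2, 0.1] shift cm [0.14, 0.02, 0.12] rows 0.0
pics/side_41.png [653.49   2.54 273.66] [1.7980e+02 1.6000e-01 1.7069e+02] gap 17.0 t 9.63
pics/scene_42.png [653.54   2.49 273.71] [1.7980e+02 1.7000e-01 1.7069e+02] gap 17.4 t 9.68
```

View pics/z41.png

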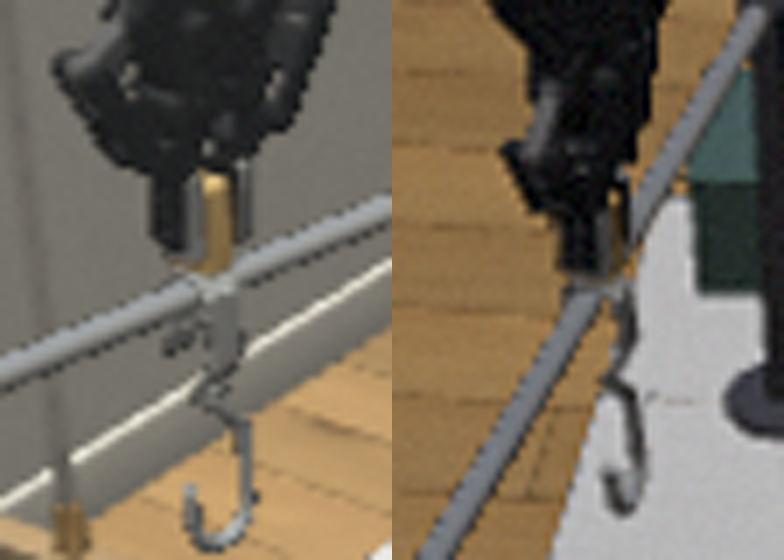

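>>> {"method": "jog_arm", "body": {"series": [[[0,0,0],[0.1,0,-0.2],1],[[0,0,0],[0.1,0,-0.2],0.8],[[0,0,0],[0.1,0,-0.2],0.6],[[0,0,0],[0.1,0,-0.2],0.4],[[0,0,0],[0.1,0,-0.2],0.3]]}}

```text
time_s: 10.15
tcp_pos: [649.4, 3.4, 272.6]
tcp_rot: [179.8, -0.3, 170.7]
contact_force: [-0.0, -0.5, -0.2]
finger_gap: 52.6
```

>>> {"method": "jog_arm", "body": {"series": [[[0,0,0],[0,0,0],0.2],[[0,0,0],[0,0,-0.5],0.2],[[0,0,0],[0,0,-2],0.2],[[0,0,0],[0,0,-4.5],0.2],[[0,0,0],[0,0,-8],0.2]]}}

```text
time_s: 10.57
tcp_pos: [649.2, 2.2, 351.6]
tcp_rot: [179.9, -0.5, 170.7]
contact_force: [1.0, 0.3, -1.6]
finger_gap: 68.6
```

Run:
```python
from h import *
go((560,20,360),170.6)
snap('wrist','side','scene')
import glob,os
o=[]
L=sorted(glob.glob('pics/scene_*.png')+glob.glob('pics/side_*.png'),key=os.path.getmtime)[-2:]
for n,f in(('scene',L[1]),('side',L[0])):
    im=cv2.imread(f);c=cam(n);u=proj(c,[655,2.5,240])[0].astype(int);print(u)
    o.append(cv2.resize(im[u[1]-40:u[1]+40,u[0]-28:u[0]+28],None,fx=7,fy=7,interpolation=cv2.INTER_CUBIC))
cv2.imwrite('pics/z44.png',np.hstack(o))
```

```text
t 10.57 tcp [649.2   2.2 351.6] [179.9  -0.5 170.7] gap 68.6 F [ 1.   0.3 -1.6] q [ 24.  22. -38.  81.  13.  82.  67.]
turn [0.1, -0.5, 0.1] shift cm [9.1, 0.32, -0.77] rows 2.2
pics/wrist_44.png [649.23   2.21 351.62] [179.88  -0.46 170.73] gap 68.6 t 10.57
pics/side_45.png [653.72   3.07 362.85] [179.69   0.51 170.68] gap 68.3 t 10.62
pics/scene_46.png [654.37   3.74 361.81] [179.64   0.64 170.7 ] gap 68.2 t 10.67
[283 169]
[269 179]
```

View pics/z44.png

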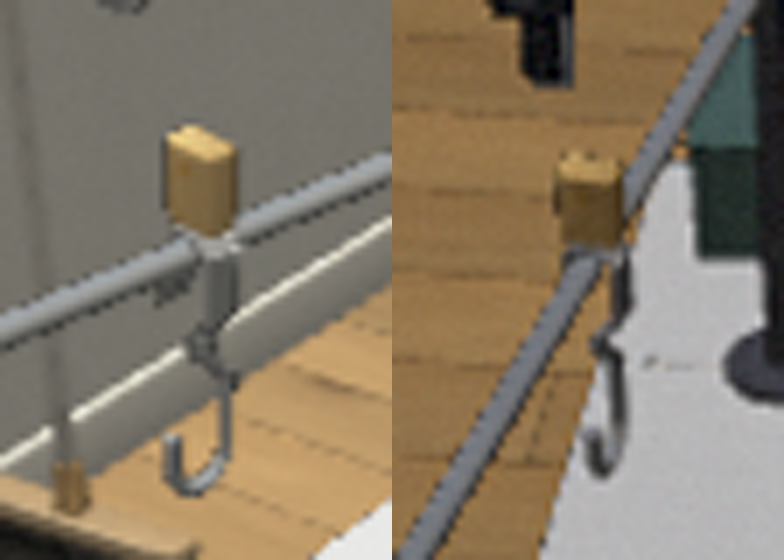

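Run:
```python
from h import *
go((430,140,230),168.5,-18)
```

```text
t 10.72 tcp [653.3   3.5 358.9] [179.7   0.4 170.7] gap 68.1 F [ 0.2  0.3 -0.4] q [ 24.  22. -38.  80.  13.  82.  67.]
turn [0.7, -17.6, 2.1] shift cm [24.33, 9.8, 12.77] rows 7.1
```

>>> {"method": "jog_arm", "body": {"series": [[[0,-4,0],[3,0,0],0.2],[[0,-8,1],[7,1,0],0.2],[[0,-12,2],[11,3,0],0.2],[[0,-15,2],[15,5,2],0.2],[[0,-17.6,2],[18.5,7.5,5],0.2]]}}

```text
time_s: 11.13
tcp_pos: [492.3, 95.7, 316.4]
tcp_rot: [179.5, 17.9, 168.5]
contact_force: [0.2, 1.4, 0.1]
finger_gap: 68.2
```

Run:
```python
from h import *
go((430,140,230),168.5,-18)
```

```text
t 11.13 tcp [492.3  95.7 316.4] [179.5  17.9 168.5] gap 68.2 F [0.2 1.4 0.1] q [ 28.  -9. -44. 115.   2.  55.  61.]
turn [0.5, -0.1, 0.0] shift cm [9.31, 3.05, 6.1] rows 2.8
```

>>> {"method": "jog_arm", "body": {"series": [[[0.2,0,0],[2.5,0.8,1.5],0.2],[[0.5,0,0],[5,1.7,3],0.2],[[0.5,0,0],[7.5,2.5,4.5],0.2],[[0.5,0,0],[8.6,2.8,5.5],0.2],[[0.5,0,0],[8.6,2.8,5.5],0.2]]}}

```text
time_s: 11.55
tcp_pos: [430.2, 135.6, 233.2]
tcp_rot: [-179.7, 17.2, 168.9]
contact_force: [0.1, 0.1, 0.8]
finger_gap: 68.3
```

>>> {"method": "jog_arm", "body": {"series": [[[0,0,0],[0,0,0],0.2],[[0,0,0],[0,0,0],0.2],[[0,0,0],[0,0,0],0.2],[[0,0,0],[0,0,0],0.2]]}}

```text
time_s: 11.88
tcp_pos: [436.7, 135.4, 238.9]
tcp_rot: [179.9, 17.7, 168.5]
contact_force: [-0.0, -0.0, 0.2]
finger_gap: 68.6
```

Run:
```python
from h import *
snap('wrist')
go((455.7,134.5,99.4),168.5,-18)
```

```text
pics/wrist_48.png [436.66 135.41 238.86] [179.87  17.68 168.45] gap 68.6 t 11.88
t 11.93 tcp [436.4 135.4 238.6] [179.9  17.7 168.5] gap 68.4 F [ 0.1 -0.2  0.5] q [ 26. -10. -50. 125.   3.  48.  51.]
turn [0.1, -0.3, -0.0] shift cm [2.41, 0.27, 13.85] rows 3.4
```

View pics/wrist_48.png

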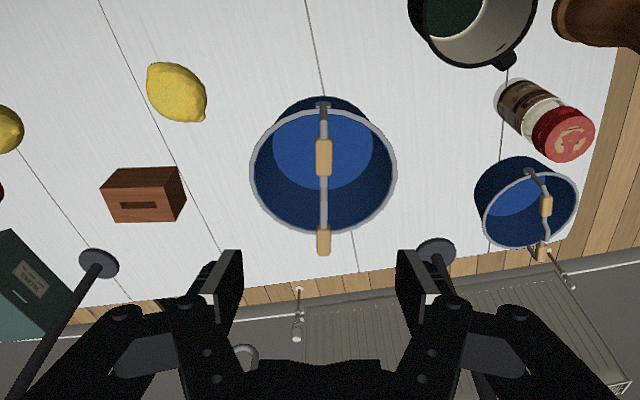

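Run:
```python
from h import *
im=cv2.imread("pics/wrist_48.png")[:,:,::-1];c=cam("wrist",wst())
g=blobs(im,(12,60,60),(28,200,255),(300,125,345,262),30);print(g)
P=[onz(c,x[1],110) for x in g];print(P,np.linalg.norm(P[0]-P[1]),np.degrees(np.arctan2(*(P[1]-P[0])[[1,0]])))
```

```text
[(np.int32(622), (np.float64(323.2), np.float64(156.0)), (np.int64(315), np.int64(136), np.int64(17), np.int64(41))), (np.int32(377), (np.float64(323.3), np.float64(240.7)), (np.int64(317), np.int64(225), np.int64(14), np.int64(31)))]
[array([452.64369049, 135.76107079, 110.        ]), array([543.11012412, 118.1405763 , 110.        ])] 92.16646592240188 -11.021725029917187
```

>>> {"method": "jog_arm", "body": {"series": [[[0,0,0.5],[1,0.1,2],0.35],[[0,0,0.5],[2.2,0.2,5],0.35],[[0,0,0.5],[2.4,0.3,8],0.35],[[0,0,0.5],[2.4,0.3,9.5],0.35],[[0,0,0.5],[2.4,0.3,9.5],0.35]]}}

```text
time_s: 12.35
tcp_pos: [439.8, 136.2, 136.5]
tcp_rot: [179.9, 17.2, 168.0]
contact_force: [-0.1, -0.2, -0.1]
finger_gap: 55.0
```

>>> {"method": "jog_arm", "body": {"series": [[[0,0,0],[0,0,0],0.35],[[0,0,0],[0,0,0],0.35],[[0,0,0],[0,0,0],0.35],[[0,0,0],[0,0,0],0.35]]}}

```text
time_s: 12.68
tcp_pos: [442.8, 137.8, 141.5]
tcp_rot: [179.8, 17.8, 168.0]
contact_force: [-0.4, 0.6, -0.1]
finger_gap: 55.5
```

Run:
```python
from h import *
snap('wrist')
go((455.4,135.3,99.5),169,-18)
```

```text
pics/wrist_49.png [442.76 137.82 141.45] [179.78  17.79 168.03] gap 55.5 t 12.68
t 12.73 tcp [442.5 137.7 141.3] [179.8  17.8 168. ] gap 55.6 F [ 0.4 -0.2  0.6] q [ 27.   4. -58. 130.  25.  37.  29.]
turn [-0.1, -0.2, -0.9] shift cm [0.03, 0.01, 4.38] rows 1.1
```

```bash
ls -t pics | head -1
```

```text
wrist_49.png
```

View pics/wrist_49.png

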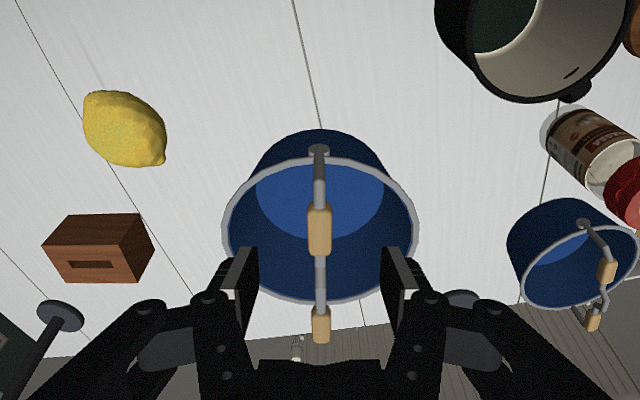

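>>> {"method": "jog_arm", "body": {"series": [[[0,0,-0.5],[0,0,1.5],0.35],[[0,0,-0.9],[0,0,3],0.35],[[0,0,-0.9],[0,0,4],0.35],[[0,0,-0.9],[0,0,4.3],0.35],[[0,0,-0.9],[0,0,4.3],0.35]]}}

```text
time_s: 13.15
tcp_pos: [454.1, 134.8, 98.6]
tcp_rot: [-179.9, 17.6, 169.0]
contact_force: [0.1, 0.5, 0.7]
finger_gap: 55.7
```

Run:
```python
from h import *
snap('wrist','side')
go((455.4,135.3,99.5),169,-18)
im=cv2.imread('pics/side_51.png');c=cam('side');u=proj(c,[453,135,110])[0].astype(int)
cv2.imwrite('pics/z51.png',cv2.resize(im[u[1]-50:u[1]+40,u[0]-50:u[0]+50],None,fx=6,fy=6,interpolation=cv2.INTER_CUBIC))
```

```text
pics/wrist_50.png [454.12 134.84  98.62] [-179.89   17.55  168.99] gap 55.7 t 13.15
pics/side_51.png [454.42 135.13  99.17] [-179.91   17.61  169.  ] gap 55.3 t 13.2
t 13.25 tcp [454.7 135.3  99.5] [-179.9   17.7  169. ] gap 55.3 F [0.2 0.3 0.3] q [ 22.  12. -54. 130.  39.  35.  18.]
turn [-0.1, -0.3, -0.0] shift cm [-0.07, 0.02, 0.03] rows 0.0
```

View pics/wrist_50.png

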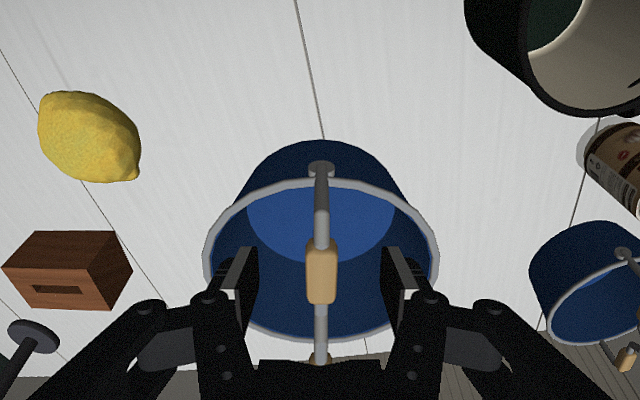

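View pics/z51.png

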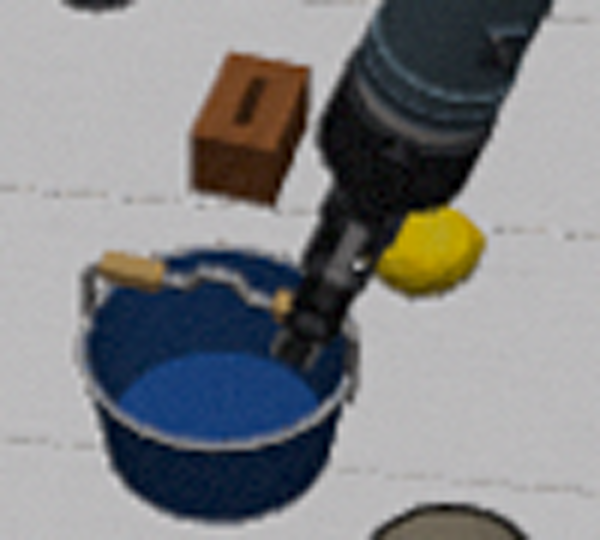

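>>> {"method": "jog_arm", "body": {"series": [[[0,0,0],[0,0,0.2],0.35],[[0,0,0],[0,0,0.4],0.5],[[0,0,0],[0,0,0.4],0.7],[[0,0,0],[0,0,0.4],0.9],[[0,0,0],[0,0,0.4],1]], "force": 80}}

```text
time_s: 13.67
tcp_pos: [455.7, 134.9, 95.3]
tcp_rot: [-179.9, 17.6, 169.0]
contact_force: [-0.5, -0.1, -0.5]
finger_gap: 11.8
```

>>> {"method": "jog_arm", "body": {"series": [[[0,0,0],[0,0,0],1],[[0,0,0],[0,0,0],1],[[0,0,0],[0,0,0],1],[[0,0,0],[0,0,0],1]]}}

```text
time_s: 14.0
tcp_pos: [455.6, 135.0, 95.3]
tcp_rot: [-179.9, 17.6, 169.0]
contact_force: [-1.5, -0.0, 4.0]
finger_gap: 12.4
```

Run:
```python
from h import *
go((455.4,135.3,200),169,-18)
snap('wrist')
```

```text
t 14.0 tcp [455.6 135.   95.3] [-179.9   17.6  169. ] gap 12.4 F [-1.5 -0.   4. ] q [ 22.  13. -53. 130.  40.  35.  17.]
turn [-0.1, -0.4, 0.0] shift cm [-3.14, 0.01, -9.99] rows 2.6
pics/wrist_53.png [455.64 134.96  95.25] [-179.92   17.62  169.  ] gap 12.4 t 14.0
```

>>> {"method": "jog_arm", "body": {"series": [[[0,0,0],[-0.2,0,-0.6],1],[[0,0,0],[-0.6,0,-1.9],1],[[0,0,0],[-1.1,0,-3.5],1],[[0,0,0],[-1.6,0,-5],1],[[0,0,0],[-1.9,0,-6],1]]}}

```text
time_s: 14.47
tcp_pos: [455.4, 134.8, 158.6]
tcp_rot: [-179.9, 17.6, 169.0]
contact_force: [-0.8, 0.2, -0.6]
finger_gap: 12.1
```

>>> {"method": "jog_arm", "body": {"series": [[[0,0,0],[0,0,0],1],[[0,0,0],[0,0,0],1],[[0,0,0],[0,0,0],1]]}}

```text
time_s: 14.72
tcp_pos: [454.5, 134.0, 156.8]
tcp_rot: [-179.8, 17.5, 169.0]
contact_force: [-0.3, -0.1, -0.9]
finger_gap: 12.4
```

```bash
python3 - <<'E'
from h import *
go((630,114,156),170.6,-18)
snap('wrist','side','scene')
E
ls -t pics|head -3
```

```text
t 14.72 tcp [454.5 134.  156.8] [-179.8   17.5  169. ] gap 12.4 F [-0.3 -0.1 -0.9] q [ 30.   3. -59. 128.  23.  39.  34.]
turn [-0.7, -0.5, -1.5] shift cm [-16.77, 1.41, 5.36] rows 4.3
pics/wrist_54.png [454.52 134.01 156.78] [-179.83   17.49  168.98] gap 12.4 t 14.72
pics/side_55.png [454.36 134.12 156.58] [-179.84   17.45  168.99] gap 11.9 t 14.77
pics/scene_56.png [454.37 134.3  156.56] [-179.86   17.44  169.  ] gap 11.8 t 14.82
scene_56.png
side_55.png
wrist_54.png
```

Run:
```python
import cv2,numpy as np
a=cv2.imread('pics/scene_56.png')[140:300,240:360];b=cv2.imread('pics/side_55.png')[140:300,230:360]
cv2.imwrite('pics/z56.png',np.hstack([cv2.resize(a,None,fx=3.2,fy=3.6,interpolation=cv2.INTER_CUBIC),cv2.resize(b,None,fx=3.1,fy=3.6,interpolation=cv2.INTER_CUBIC)]))
```

```text
(no output)
```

View pics/z56.png

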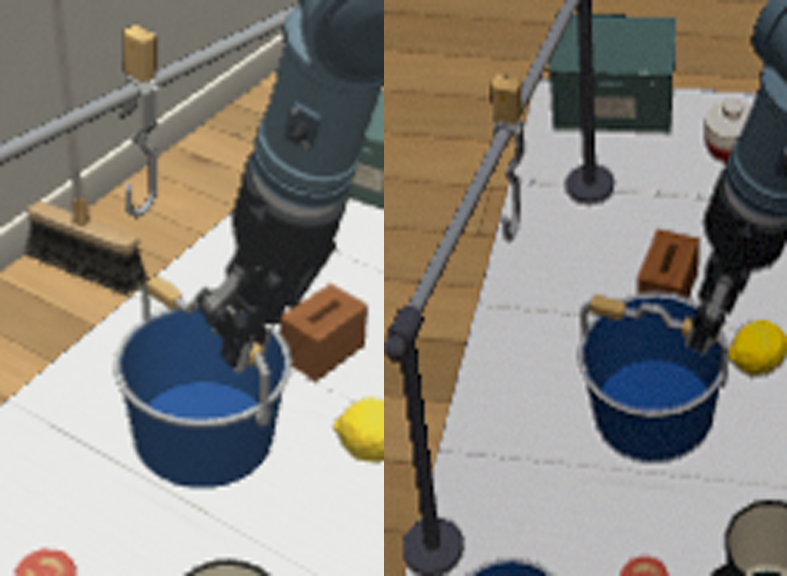

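View pics/wrist_54.png

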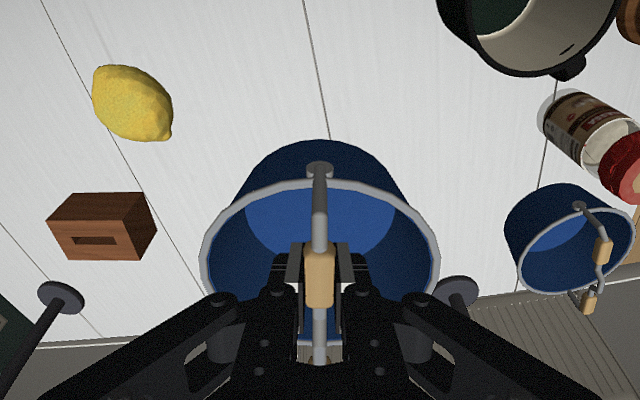

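Run:
```python
import cv2,numpy as np
a=cv2.imread('pics/scene_56.png')[150:205,265:300];b=cv2.imread('pics/side_55.png')[158:213,255:290]
cv2.imwrite('pics/z57.png',np.hstack([cv2.resize(x,None,fx=10,fy=10,interpolation=cv2.INTER_CUBIC) for x in(a,b)]))
```

```text
(no output)
```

View pics/z57.png

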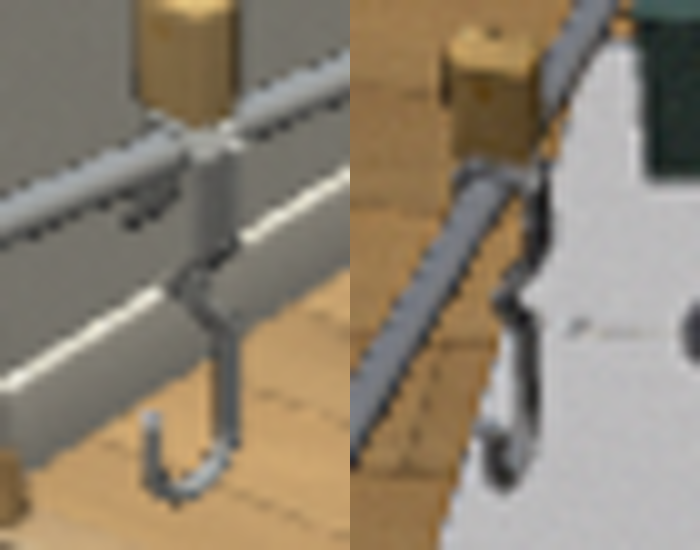

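Run:
```python
from h import *
cs,cd=cam("scene"),cam("side")
a=lambda p:(265+p[0]/10-.5,150+p[1]/10-.5);b=lambda p:(255+(p[0]-350)/10-.5,158+p[1]/10-.5)
for n,p,q in(("tip",(152,415),(488,432)),("foot",(183,495),(503,482)),("gripbot",(190,120),(495,165))):
    print(n,tri([(cs,a(p)),(cd,b(q))]))
Rh=R.from_euler('z',-9.4,degrees=True);h0=np.array([655.7,2.5,263])
for n,v in(("tip",(0,16,-90)),("foot",(0,0,-126)),("shank",(0,-16,-90)),("bend",(0,-16,-75)),("gripbot",(0,0,4))):
    w=h0+Rh.apply(v);u=proj(cs,w)[0];t=proj(cd,w)[0]
    print(n,w.round(1),((u-[265,150]+.5)*10).round(0),((t-[255,158]+.5)*10+[350,0]).round(0))
```

```text
tip (array([660.74076   ,  20.20193363, 172.24697214]), [np.float64(2.223735755360724), np.float64(2.223735755360577)])
foot (array([661.19085335,   5.78011563, 137.96556879]), [np.float64(1.255596710781383), np.float64(1.2555967107813988)])
gripbot (array([655.58260222,   3.99343311, 264.69253632]), [np.float64(1.8534164125219674), np.float64(1.853416412521946)])
tip [658.3  18.3 173. ] [159. 419.] [498. 420.]
foot [655.7   2.5 137. ] [202. 502.] [523. 475.]
shank [653.1 -13.3 173. ] [238. 381.] [533. 358.]
bend [653.1 -13.3 188. ] [237. 338.] [530. 321.]
gripbot [655.7   2.5 267. ] [189. 116.] [497. 150.]
```

Run:
```python
from h import *
go((635.4,115,160),170.6,-17.5)
```

```text
t 14.87 tcp [454.5 134.5 156.7] [-179.9   17.5  169. ] gap 12.6 F [ 0.   0.4 -2.3] q [ 30.   4. -59. 128.  23.  39.  34.]
turn [-0.6, -0.0, -1.5] shift cm [-17.39, 1.55, 5.12] rows 4.4
```

>>> {"method": "jog_arm", "body": {"series": [[[0,0,0],[-0.8,0.1,0.2],1],[[0,0,-0.5],[-2.4,0.2,0.7],1],[[-0.2,0,-0.8],[-4.4,0.4,1.3],1],[[-0.3,0,-1],[-6.6,0.6,2],1],[[-0.4,0,-1.2],[-8.8,0.8,2.6],1]]}}

```text
time_s: 15.28
tcp_pos: [547.2, 124.7, 158.2]
tcp_rot: [-179.9, 17.5, 170.3]
contact_force: [-0.0, 0.4, -0.9]
finger_gap: 12.1
```

>>> {"method": "jog_arm", "body": {"series": [[[0,0,0],[-2.2,0.2,0.7],1],[[0,0,-0.2],[-4.4,0.4,1.3],1],[[-0.2,0,-0.3],[-6.4,0.6,1.9],1],[[-0.2,0,-0.3],[-7.9,0.7,2.3],1],[[-0.2,0,-0.3],[-8.6,0.7,2.5],1]]}}

```text
time_s: 15.7
tcp_pos: [638.3, 115.9, 160.6]
tcp_rot: [179.9, 17.5, 170.4]
contact_force: [0.4, -0.3, -1.5]
finger_gap: 11.9
```

>>> {"method": "jog_arm", "body": {"series": [[[0,0,0],[0,0,0],1],[[0,0,0],[0,0,0],1],[[0,0,0],[0,0,0],1],[[0,0,0],[0,0,0],1]]}}

```text
time_s: 16.03
tcp_pos: [635.0, 117.3, 161.4]
tcp_rot: [-180.0, 17.5, 170.7]
contact_force: [1.1, 0.7, -1.9]
finger_gap: 12.2
```

```bash
python3 - <<'E'
from h import *
go((635.4,115,156),170.6,-17.5)
snap('wrist','side','scene')
E
ls -t pics|head -3
```

```text
t 16.03 tcp [635.  117.3 161.4] [-180.    17.5  170.7] gap 12.2 F [ 1.1  0.7 -1.9] q [ 24.  25. -50. 107.  40.  47.  34.]
turn [-0.0, 0.0, 0.1] shift cm [0.09, -0.22, 0.54] rows 0.1
pics/wrist_59.png [635.01 117.34 161.45] [-179.98   17.53  170.67] gap 12.2 t 16.03
pics/side_60.png [635.29 117.27 161.7 ] [-179.98   17.56  170.66] gap 12.3 t 16.08
pics/scene_61.png [635.54 117.16 161.88] [-179.98   17.58  170.64] gap 12.3 t 16.13
scene_61.png
side_60.png
wrist_59.png
```

Run:
```python
import cv2,numpy as np
a=cv2.imread('pics/scene_61.png')[140:270,210:320];b=cv2.imread('pics/side_60.png')[140:270,210:320]
cv2.imwrite('pics/z61.png',np.hstack([cv2.resize(x,None,fx=3.6,fy=4.4,interpolation=cv2.INTER_CUBIC) for x in(a,b)]))
```

```text
(no output)
```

View pics/z61.png

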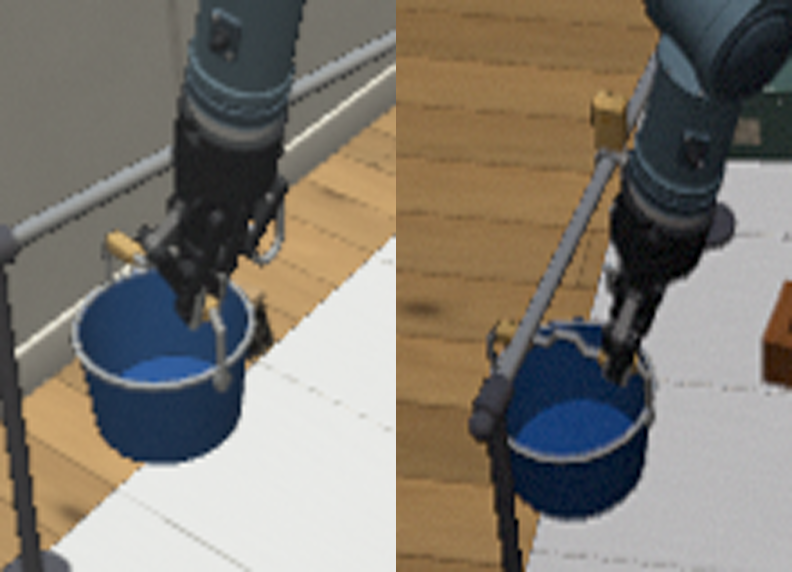

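View pics/wrist_59.png

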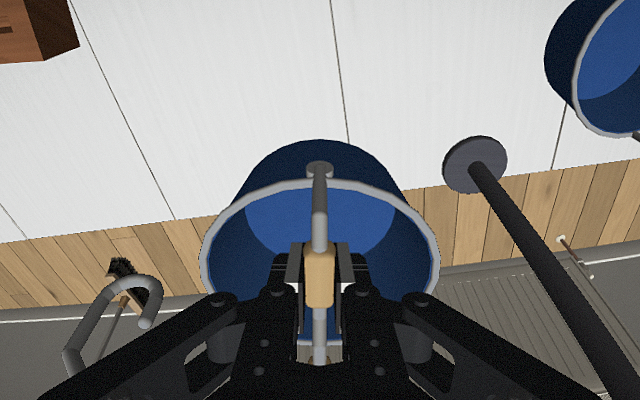

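Run:
```python
from h import *
c=cam("wrist",wst())
print("tip top",onz(c,(148,323),173))
print("tip top2",onz(c,(148,323),171))
Rh=R.from_euler('z',-9.4,degrees=True);h=np.array([660.7,4.5,143])
for n,v in(("tip",(0,16,30)),("curlbot in",(0,0,0)),("foot",(0,0,-8)),("shank45",(0,-16,45))): print(n,proj(c,h+Rh.apply(v)))
im=cv2.imread('pics/wrist_59.png');cv2.imwrite('pics/w59z.png',cv2.resize(im[250:400,40:200],None,fx=4.5,fy=3.8,interpolation=cv2.INTER_CUBIC))
```

```text
tip top [657.80684133  22.65745519 173.        ]
tip top2 [660.45118313  20.47662391 171.        ]
tip [[148.68737076 329.37710883]]
curlbot in [[142.26124785 285.36364498]]
foot [[147.40040107 275.42669246]]
shank45 [[ 78.87029924 351.80600735]]
```

View pics/w59z.png

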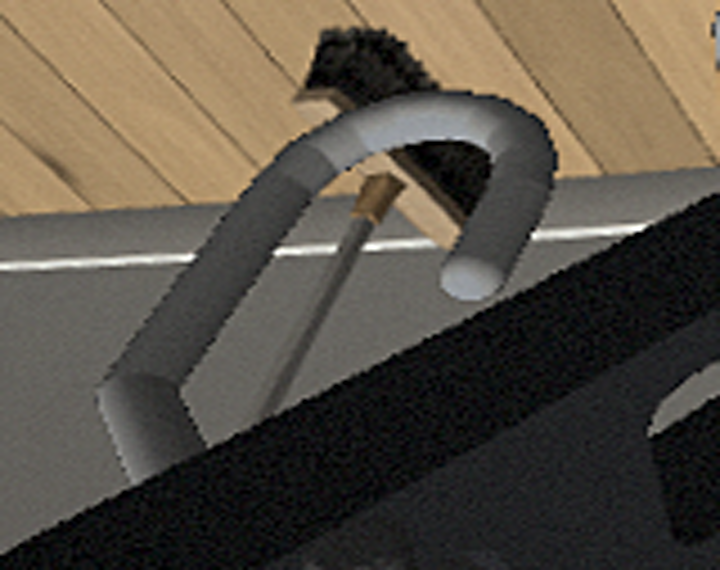

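Run:
```python
from h import *
c=cam("wrist",wst())
Rh=R.from_euler('z',-9.4,degrees=True)
for n,p,z,v in(("tip",(144.5,322.7),173,(0,16,30)),("bend",(71,351),188,(0,-16,45)),("foot-bot-edge",(138.5,273.5),139,(0,0,-4))):
    P=onz(c,p,z);print(n,P.round(1),"curl",(P-Rh.apply(v)).round(1))
go((615,5+7,156),170.6,-17.5)
```

```text
tip [657.3  20.8 173. ] curl [654.7   5.1 143. ]
bend [657.1 -15.5 188. ] curl [6.597e+02 3.000e-01 1.430e+02]
foot-bot-edge [654.4   3.4 139. ] curl [654.4   3.4 143. ]
t 16.18 tcp [635.8 117.  162. ] [-180.    17.6  170.6] gap 12.2 F [-0.1 -0.3 -1.3] q [ 24.  25. -50. 107.  40.  47.  34.]
turn [-0.0, 0.1, 0.0] shift cm [0.5, -10.7, 0.47] rows 2.6
```

>>> {"method": "jog_arm", "body": {"series": [[[0,0,0],[0.1,-0.5,0.2],1],[[0,0,0],[0.2,-1.2,0.4],1],[[0,0,0],[0.3,-1.8,0.6],1],[[0,0,0],[0.3,-1.8,0.6],1],[[0,0,0],[0.3,-1.8,0.6],1]]}}

```text
time_s: 16.6
tcp_pos: [632.2, 97.6, 154.7]
tcp_rot: [-180.0, 17.5, 170.5]
contact_force: [-0.0, 0.3, -0.3]
finger_gap: 12.0
```

>>> {"method": "jog_arm", "body": {"series": [[[0,0,0],[0,0,0],1],[[0,0,0],[0,0,0],1],[[0,0,0],[0,0,0],1],[[0,0,0],[0,0,0],1]]}}

```text
time_s: 16.93
tcp_pos: [632.6, 99.7, 155.4]
tcp_rot: [179.9, 17.6, 170.6]
contact_force: [0.1, 0.1, -1.3]
finger_gap: 12.1
```

```bash
python3 - <<'E'
from h import *
go((628.2,98,156),170.6,-17.5)
go((620.4,50.7,156),170.6,-17.5)
snap('side','scene')
E
ls -t pics|head -2
```

```text
t 16.93 tcp [632.6  99.7 155.4] [179.9  17.6 170.6] gap 12.1 F [ 0.1  0.1 -1.3] q [ 25.  25. -50. 108.  39.  46.  35.]
turn [0.1, 0.1, -0.0] shift cm [0.37, -0.24, -0.18] rows 0.1
t 16.93 tcp [632.6  99.7 155.4] [179.9  17.6 170.6] gap 12.1 F [ 0.1  0.1 -1.3] q [ 25.  25. -50. 108.  39.  46.  35.]
turn [0.1, 0.1, -0.0] shift cm [0.36, -5.04, -0.18] rows 1.2
pics/side_64.png [632.59  99.75 155.41] [179.95  17.6  170.59] gap 12.1 t 16.93
pics/scene_65.png [632.57  99.66 155.38] [179.95  17.6  170.59] gap 12.5 t 16.98
scene_65.png
side_64.png
```

Run:
```python
import cv2,numpy as np
a=cv2.imread('pics/scene_65.png')[150:270,210:320];b=cv2.imread('pics/side_64.png')[150:270,215:325]
cv2.imwrite('pics/z65.png',np.hstack([cv2.resize(x,None,fx=3.6,fy=4.8,interpolation=cv2.INTER_CUBIC) for x in(a,b)]))
```

```text
(no output)
```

View pics/z65.png

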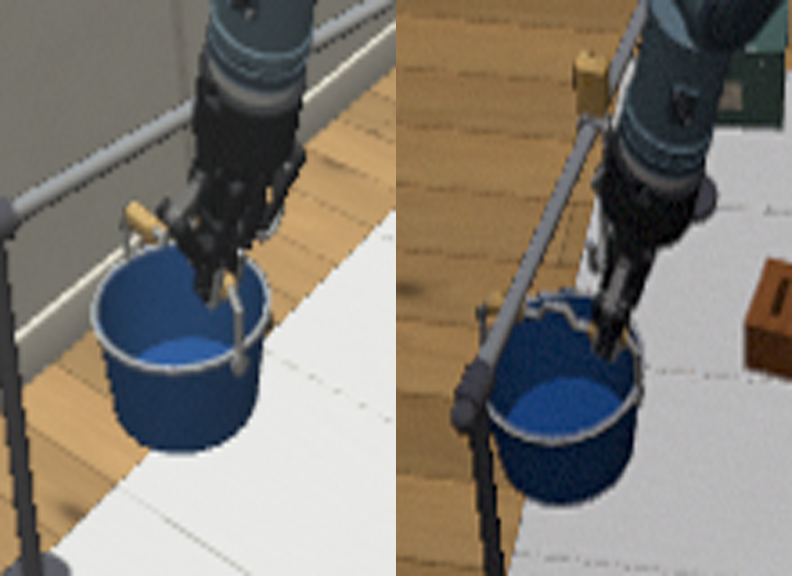

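Run:
```python
from h import *
c=cam('side');cs=cam('scene')
t=np.array([632.6,99.7,155.4]);Rb=R.from_euler('z',-9.4,degrees=True)
im=cv2.imread('pics/side_64.png');x0,y0=225,195
cr=cv2.resize(im[y0:y0+60,x0:x0+80],None,fx=9,fy=9,interpolation=cv2.INTER_CUBIC)
for v in((43,0,23.7),(35,0,23.7),(51,0,23.7),(89,0,12.7),(43+70,0,-25.3),(43-70,0,-25.3),(43,-70,-25.3)):
    u=proj(c,t+Rb.apply(v))[0];cv2.circle(cr,tuple(int(k) for k in (u-[x0,y0]+.5)*9),3,(0,0,255),-1)
cv2.imwrite('pics/z66.png',cr)
```

```text
(no output)
```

View pics/z66.png

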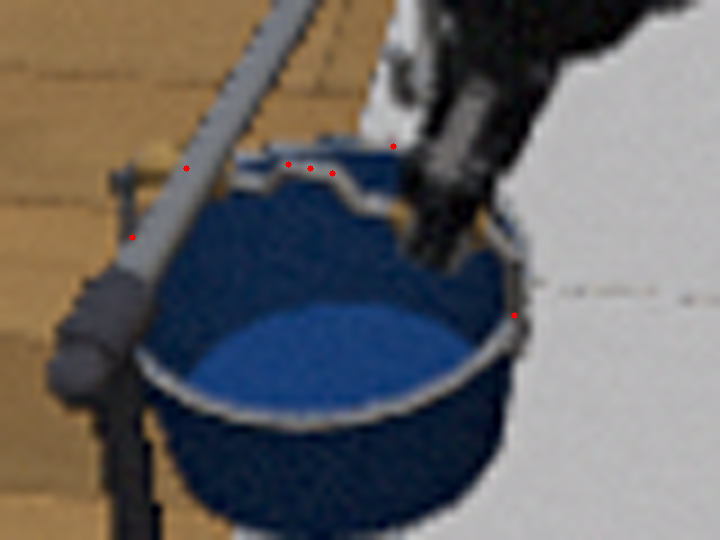

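>>> {"method": "jog_arm", "body": {"series": [[[0,0,0],[0.1,-0.8,0],1],[[0,0,0],[0.2,-1.8,0],1],[[0,0,0],[0.3,-2.9,-0.1],1],[[0,0,0],[0.4,-4,-0.1],1],[[0,0,0],[0.4,-4.5,-0.1],1]]}}

```text
time_s: 17.45
tcp_pos: [620.2, 51.7, 154.3]
tcp_rot: [-179.9, 17.5, 170.4]
contact_force: [0.2, 0.2, -1.7]
finger_gap: 12.3
```

>>> {"method": "jog_arm", "body": {"series": [[[0,0,0],[0,0,0],1],[[0,0,0],[0,0,0],1],[[0,0,0],[0,0,0],1],[[0,0,0],[0,0,0],1]]}}

```text
time_s: 17.78
tcp_pos: [621.2, 56.6, 155.2]
tcp_rot: [179.9, 17.6, 170.6]
contact_force: [-0.2, 0.3, -1.3]
finger_gap: 12.3
```

```bash
python3 - <<'E'
from h import *
go((613.9,11.2,155.8),170.6,-17.5)
snap('wrist','side','scene')
a=cv2.imread('pics/scene_70.png')
E
ls -t pics|head -3
```

```text
t 17.78 tcp [621.2  56.6 155.2] [179.9  17.6 170.6] gap 12.3 F [-0.2  0.3 -1.3] q [ 31.  23. -51. 111.  37.  43.  41.]
turn [0.1, 0.1, 0.0] shift cm [-0.04, -4.59, -0.06] rows 1.1
pics/wrist_68.png [621.16  56.57 155.15] [179.93  17.61 170.63] gap 12.3 t 17.78
pics/side_69.png [621.16  56.58 155.15] [179.93  17.6  170.63] gap 12.3 t 17.83
pics/scene_70.png [621.17  56.49 155.12] [179.94  17.6  170.63] gap 11.9 t 17.88
scene_70.png
side_69.png
wrist_68.png
```

Run:
```python
import cv2,numpy as np
a=cv2.imread('pics/scene_70.png')[145:235,220:310];b=cv2.imread('pics/side_69.png')[150:240,225:315]
cv2.imwrite('pics/z70.png',np.hstack([cv2.resize(x,None,fx=4.4,fy=6,interpolation=cv2.INTER_CUBIC) for x in(a,b)]))
```

```text
(no output)
```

View pics/z70.png

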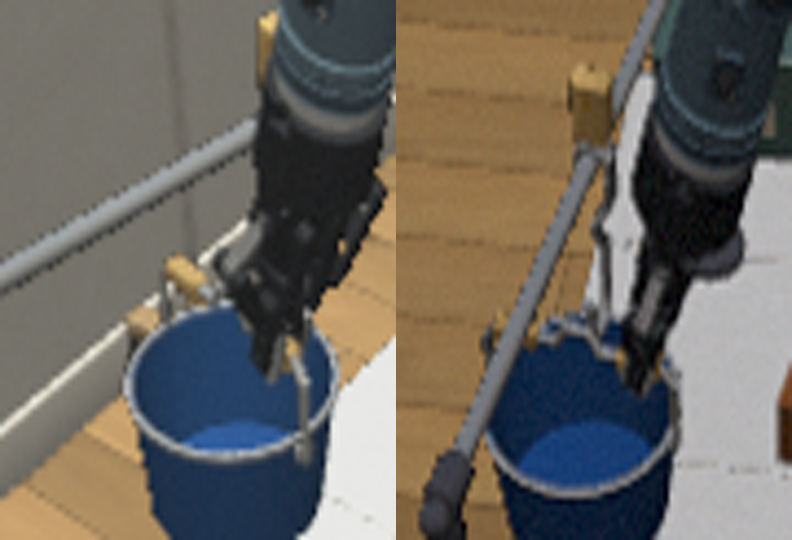

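View pics/wrist_68.png

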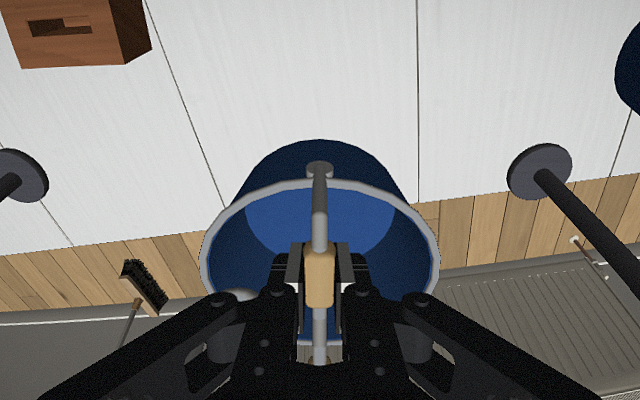

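Run:
```python
from h import *
c=cam('side')
t=np.array([621.16,56.58,155.15]);Rb=R.from_euler('z',-9.4,degrees=True)
im=cv2.imread('pics/side_69.png');x0,y0=245,165
cr=cv2.resize(im[y0:y0+60,x0:x0+60],None,fx=10,fy=10,interpolation=cv2.INTER_CUBIC)
def d(w,col):
    u=proj(c,w)[0];cv2.circle(cr,tuple(int(k) for k in (u-[x0,y0]+.5)*10),3,col,-1)
for v in((43,0,23.7),(35,0,23.7),(51,0,23.7)): d(t+Rb.apply(v),(0,0,255))
h=np.array([656.3,4.2,143])
for v in((0,16,30),(0,0,-4),(0,-16,45),(0,-16,20),(0,-16,10),(0,16,10)): d(h+Rb.apply(v),(0,255,0))
d((656.3,4.2,179.5),(255,0,0))
cv2.imwrite('pics/z71.png',cr)
```

```text
(no output)
```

View pics/z71.png

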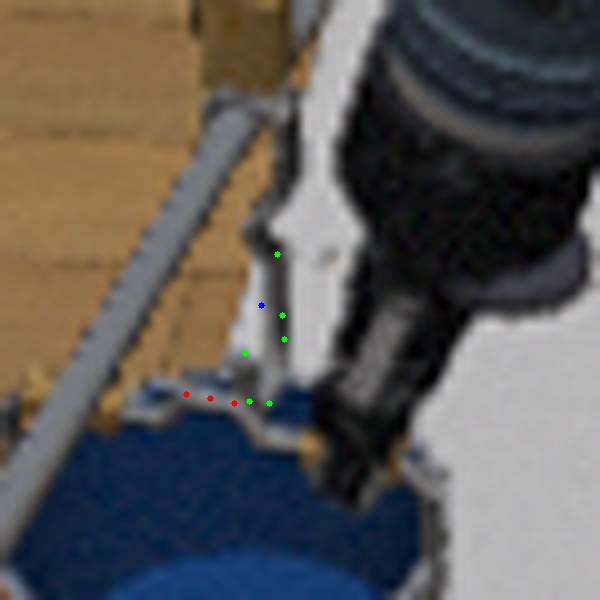

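>>> {"method": "jog_arm", "body": {"series": [[[0,0,0],[0,-0.6,0],1],[[0,0,0],[0,-1.4,0],1],[[0,0,0],[0,-2.2,0],1],[[0,0,0],[0,-2.8,0],1],[[0,0,0],[0,-3.2,0],1]]}}

```text
time_s: 18.35
tcp_pos: [615.5, 21.6, 154.6]
tcp_rot: [-180.0, 17.6, 170.4]
contact_force: [0.0, -0.0, -2.1]
finger_gap: 12.0
```

>>> {"method": "jog_arm", "body": {"series": [[[0,0,0],[0,-0.4,0],1],[[0,0,0],[0,-0.8,0],1],[[0,0,0],[0,-1.1,0],1],[[0,0,0],[0,-1.3,0],1],[[0,0,0],[0,-1.3,0],1]]}}

```text
time_s: 18.77
tcp_pos: [613.6, 10.5, 154.9]
tcp_rot: [180.0, 17.6, 170.5]
contact_force: [-0.2, -0.7, -0.9]
finger_gap: 12.2
```

>>> {"method": "jog_arm", "body": {"series": [[[0,0,0],[0,0,0],1],[[0,0,0],[0,0,0],1],[[0,0,0],[0,0,0],1]]}}

```text
time_s: 19.02
tcp_pos: [613.7, 11.7, 155.0]
tcp_rot: [180.0, 17.6, 170.6]
contact_force: [0.5, 0.2, -0.7]
finger_gap: 11.9
```

Run:
```python
from h import *
go((613.9,11.2,155.8),170.6,-17.5)
snap('side','scene','wrist')
c=cam('side')
t=np.load('side.npy')[:3];Rb=R.from_euler('z',-9.4,degrees=True)
import glob,os
f=sorted(glob.glob('pics/side_*.png'),key=os.path.getmtime)[-1];im=cv2.imread(f);x0,y0=245,165
cr=cv2.resize(im[y0:y0+60,x0:x0+60],None,fx=10,fy=10,interpolation=cv2.INTER_CUBIC)
def d(w,col):
    u=proj(c,w)[0];cv2.circle(cr,tuple(int(k) for k in (u-[x0,y0]+.5)*10),3,col,-1)
for v in((43,0,23.7),(35,0,23.7),(51,0,23.7)): d(t+Rb.apply(v),(0,0,255))
cv2.imwrite('pics/z75.png',cr)
```

```text
t 19.02 tcp [613.7  11.7 155. ] [180.   17.6 170.6] gap 11.9 F [ 0.5  0.2 -0.7] q [ 37.  22. -52. 112.  35.  42.  47.]
turn [0.0, 0.1, 0.0] shift cm [-0.05, -0.04, -0.07] rows 0.0
pics/side_73.png [613.74  11.68 155.01] [179.95  17.6  170.6 ] gap 11.9 t 19.02
pics/scene_74.png [613.75  11.61 154.99] [179.95  17.6  170.6 ] gap 12.5 t 19.07
pics/wrist_75.png [613.74  11.52 155.  ] [179.96  17.6  170.6 ] gap 12.3 t 19.12
```

View pics/z75.png

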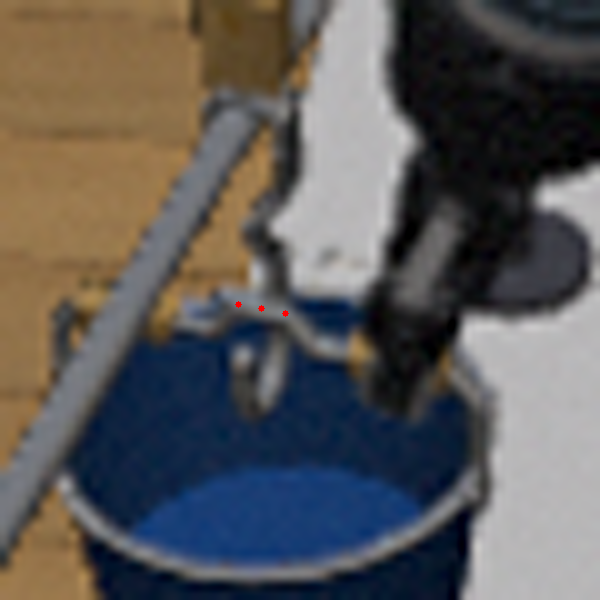

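>>> {"method": "jog_arm", "body": {"series": [[[0,0,0],[0.15,0,0.5],1],[[0,0,0],[0.35,0,1.1],1],[[0,0,0],[0.55,0,1.75],1],[[0,0,0],[0.7,0,2.2],1],[[0,0,0],[0.75,0,2.4],1]]}}

```text
time_s: 19.58
tcp_pos: [612.7, 10.9, 128.0]
tcp_rot: [180.0, 17.4, 170.6]
contact_force: [0.1, 0.3, -0.7]
finger_gap: 11.8
```

>>> {"method": "jog_arm", "body": {"series": [[[0,0,0],[0,0,0],1],[[0,0,0],[0,0,0],1],[[0,0,0],[0,0,0],1]]}}

```text
time_s: 19.83
tcp_pos: [614.1, 11.2, 130.0]
tcp_rot: [180.0, 17.6, 170.6]
contact_force: [-0.0, -0.9, -1.2]
finger_gap: 12.1
```

```bash
cat > v.py <<'E'
from h import *
import glob,os
go((613.9,11.2,122.8),170.6,-17.5)
snap('side','scene')
o=[]
for n,x0,y0 in(('scene',255,150),('side',245,165)):
    f=sorted(glob.glob(f'pics/{n}_*.png'),key=os.path.getmtime)[-1];im=cv2.imread(f)
    o.append(cv2.resize(im[y0:y0+70,x0:x0+50],None,fx=7.8,fy=7.8,interpolation=cv2.INTER_CUBIC))
import sys
cv2.imwrite(sys.argv[1],np.hstack(o))
E
python3 v.py pics/z77.png
```

```text
t 19.83 tcp [614.1  11.2 130. ] [180.   17.6 170.6] gap 12.1 F [-0.  -0.9 -1.2] q [ 35.  23. -50. 113.  38.  40.  44.]
turn [0.0, 0.1, -0.0] shift cm [0.23, -0.01, 0.68] rows 0.2
pics/side_77.png [614.06  11.25 130.01] [179.96  17.62 170.57] gap 12.1 t 19.83
pics/scene_78.png [614.17  11.23 130.18] [179.96  17.63 170.57] gap 12.4 t 19.88
```

View pics/z77.png

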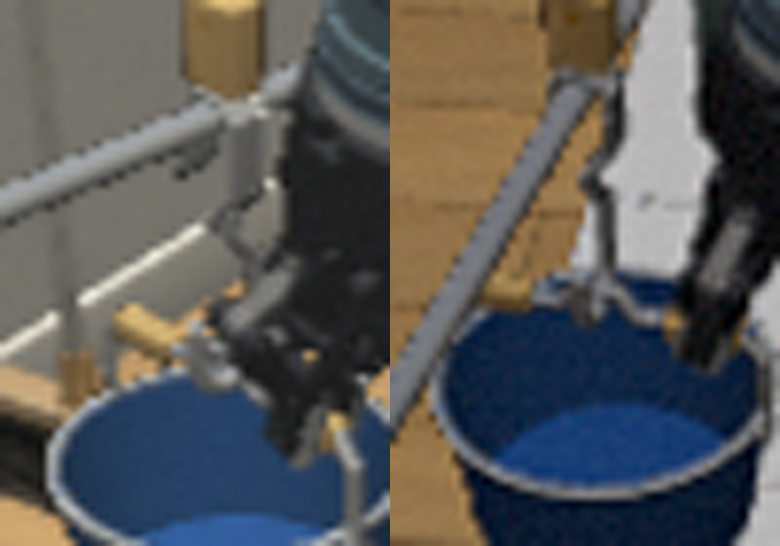

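>>> {"method": "jog_arm", "body": {"series": [[[0,0,0],[0.1,0,0.2],1],[[0,0,0],[0.15,0,0.45],1],[[0,0,0],[0.2,0,0.65],1],[[0,0,0],[0.2,0,0.7],1],[[0,0,0],[0.2,0,0.7],1]]}}

```text
time_s: 20.35
tcp_pos: [614.7, 11.2, 122.9]
tcp_rot: [179.9, 17.7, 170.6]
contact_force: [0.2, 1.6, -0.0]
finger_gap: 11.8
```

```bash
python3 v.py pics/z79.png
```

```text
t 20.35 tcp [614.7  11.2 122.9] [179.9  17.7 170.6] gap 11.8 F [ 0.2  1.6 -0. ] q [ 35.  24. -49. 114.  39.  39.  43.]
turn [0.0, 0.2, -0.0] shift cm [0.07, -0.01, -0.01] rows 0.0
pics/side_80.png [614.65  11.17 122.92] [179.95  17.66 170.57] gap 11.8 t 20.35
pics/scene_81.png [614.55  11.19 122.94] [179.96  17.65 170.57] gap 12.2 t 20.4
```

View pics/z79.png

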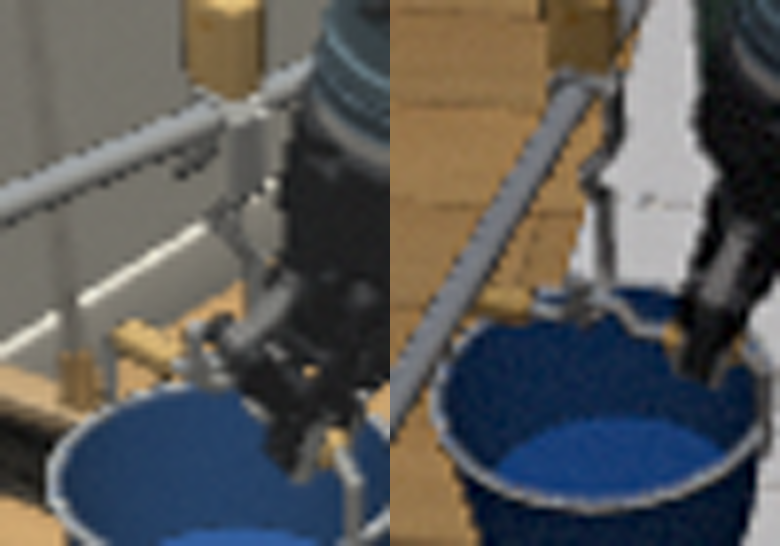

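>>> {"method": "jog_arm", "body": {"series": [[[0,0,0],[0.03,0,0.1],1],[[0,0,0],[0.05,0,0.15],1],[[0,0,0],[0.05,0,0.15],1],[[0,0,0],[0.05,0,0.15],1]]}}

```text
time_s: 20.78
tcp_pos: [615.3, 11.3, 122.1]
tcp_rot: [179.9, 17.7, 170.6]
contact_force: [-0.0, -0.6, 4.8]
finger_gap: 12.0
```

>>> {"method": "jog_arm", "body": {"series": [[[0,0,0],[0,0,-0.1],0.95],[[0,0,0],[0,0,-0.1],0.85],[[0,0,0],[0,0,-0.1],0.75],[[0,0,0],[0,0,-0.1],0.6],[[0,0,0],[0,0,-0.1],0.45]]}}

```text
time_s: 21.2
tcp_pos: [612.2, 10.9, 120.6]
tcp_rot: [-180.0, 17.4, 170.6]
contact_force: [-0.2, -0.6, -0.7]
finger_gap: 44.5
```

>>> {"method": "jog_arm", "body": {"series": [[[0,0,0],[0,0,0],0.35],[[0,0,0],[0,0,0],0.35],[[0,0,0],[0,0,0],0.35]]}}

```text
time_s: 21.45
tcp_pos: [613.3, 11.1, 121.5]
tcp_rot: [180.0, 17.5, 170.6]
contact_force: [-0.2, -0.8, -0.6]
finger_gap: 55.2
```

```bash
python3 v.py pics/z83.png
```

```text
t 21.45 tcp [613.3  11.1 121.5] [180.   17.5 170.6] gap 55.2 F [-0.2 -0.8 -0.6] q [ 35.  24. -49. 114.  39.  39.  43.]
turn [0.0, 0.0, -0.0] shift cm [-0.1, 0.02, -0.11] rows 0.0
pics/side_83.png [613.3   11.11 121.47] [179.97  17.54 170.56] gap 55.2 t 21.45
pics/scene_84.png [613.43  11.1  121.61] [179.97  17.56 170.57] gap 55.8 t 21.5
```

View pics/z83.png

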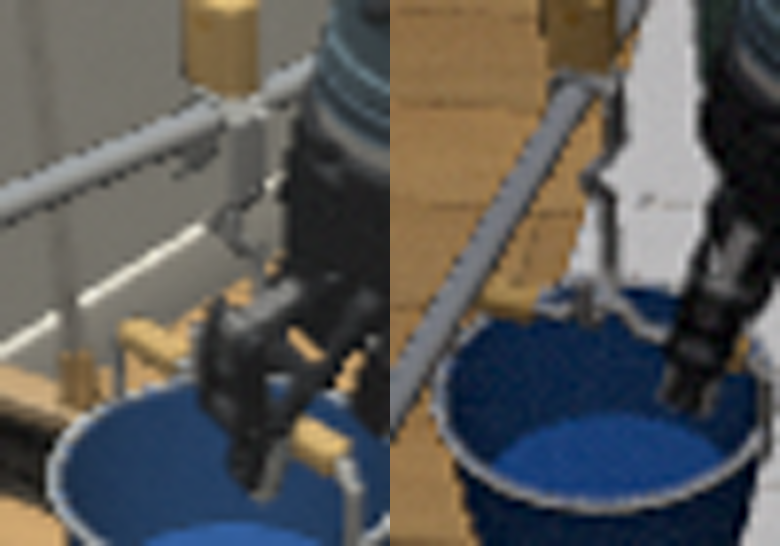

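>>> {"method": "jog_arm", "body": {"series": [[[0,0,0],[0,0,-0.8],0.35],[[0,0,0],[0,0,-2],0.35],[[0,0,0],[0.2,0,-4],0.3],[[0,0,0],[1,0,-6.5],0.3],[[0,0,0],[2.5,0,-9],0.3]]}}

```text
time_s: 21.97
tcp_pos: [564.3, 19.7, 201.8]
tcp_rot: [179.9, 17.7, 170.5]
contact_force: [-0.7, -0.1, 1.5]
finger_gap: 59.4
```

>>> {"method": "jog_arm", "body": {"series": [[[0,0,0],[2.5,0,-1.5],0.3],[[0,0,0],[5.5,0,-3],0.3],[[0,0,0],[8.5,0,-4.5],0.3],[[0,0,0],[10,0,-5],0.3],[[0,0,0],[10,0,-5],0.3]]}}

```text
time_s: 22.38
tcp_pos: [450.7, 37.3, 217.0]
tcp_rot: [-179.6, 17.6, 170.7]
contact_force: [-0.6, 0.4, 0.3]
finger_gap: 59.8
```

>>> {"method": "jog_arm", "body": {"series": [[[0,0,0],[0,0,0],0.3],[[0,0,0],[0,0,0],0.3],[[0,0,0],[0,0,0],0.3],[[0,0,0],[0,0,0],0.3],[[0,0,0],[0,0,0],0.3]]}}

```text
time_s: 22.8
tcp_pos: [455.0, 37.9, 217.5]
tcp_rot: [179.8, 17.5, 170.5]
contact_force: [0.6, -1.2, -0.5]
finger_gap: 60.0
```

```bash
python3 v.py pics/z88.png;  ls -t pics|head -4
```

```text
t 22.8 tcp [455.   37.9 217.5] [179.8  17.5 170.5] gap 60.0 F [ 0.6 -1.2 -0.5] q [ 52. -12. -59. 127.  -8.  42.  78.]
turn [0.1, 0.0, -0.1] shift cm [-12.51, -0.06, 13.88] rows 4.6
pics/side_86.png [455.01  37.9  217.49] [179.84  17.54 170.54] gap 60.0 t 22.8
pics/scene_87.png [454.87  37.86 217.41] [179.85  17.53 170.54] gap 59.8 t 22.85
z88.png
scene_87.png
side_86.png
z83.png
```

View pics/z88.png

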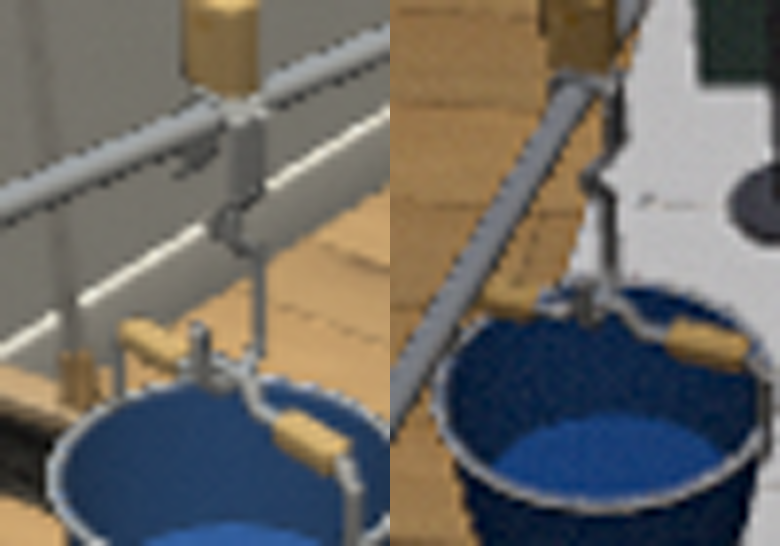

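>>> {"method": "jog_arm", "body": {"series": [[[0,0,0],[0,0,0],0.3],[[0,0,0],[0,0,0],0.3],[[0,0,0],[0,0,0],0.3],[[0,0,0],[0,0,0],0.3],[[0,0,0],[0,0,0],0.3]]}}

```text
time_s: 23.32
tcp_pos: [454.4, 37.5, 217.6]
tcp_rot: [180.0, 17.6, 170.6]
contact_force: [0.5, 0.0, 0.0]
finger_gap: 60.3
```

>>> {"method": "jog_arm", "body": {"series": [[[0,0,0],[0,0,0],0.3],[[0,0,0],[0,0,0],0.3],[[0,0,0],[0,0,0],0.3],[[0,0,0],[0,0,0],0.3],[[0,0,0],[0,0,0],0.3]]}}

```text
time_s: 23.73
tcp_pos: [454.4, 37.5, 217.6]
tcp_rot: [180.0, 17.6, 170.6]
contact_force: [-0.8, -0.0, 0.8]
finger_gap: 59.7
```

>>> {"method": "jog_arm", "body": {"series": [[[0,0,0],[0,0,0],0.3],[[0,0,0],[0,0,0],0.3],[[0,0,0],[0,0,0],0.3],[[0,0,0],[0,0,0],0.3],[[0,0,0],[0,0,0],0.3]]}}

```text
time_s: 24.15
tcp_pos: [454.4, 37.5, 217.6]
tcp_rot: [180.0, 17.6, 170.6]
contact_force: [-0.0, 0.6, 0.4]
finger_gap: 59.8
```

>>> {"method": "jog_arm", "body": {"series": [[[0,0,0],[0,0,0],0.3],[[0,0,0],[0,0,0],0.3],[[0,0,0],[0,0,0],0.3],[[0,0,0],[0,0,0],0.3],[[0,0,0],[0,0,0],0.3]]}}

```text
time_s: 24.57
tcp_pos: [454.4, 37.6, 217.6]
tcp_rot: [180.0, 17.6, 170.6]
contact_force: [0.4, -0.8, -0.2]
finger_gap: 59.6
```

```bash
python3 - <<'E'
from h import *
F=[robot.read_camera('side').astype(int) for _ in range(12)]
G=lambda a,b:np.abs(cv2.GaussianBlur(np.float32(a-b),(5,5),0))[120:260,225:345].max()
print([round(float(G(F[0],f)),1) for f in F])
snap('scene','side')
E
ls -t pics|head -2
```

```text
[0.0, 6.5, 5.8, 8.1, 6.4, 7.6, 7.8, 5.8, 6.2, 4.8, 4.6, 8.4]
pics/scene_89.png [454.4   37.54 217.56] [179.97  17.59 170.57] gap 59.7 t 25.17
pics/side_90.png [454.41  37.53 217.57] [179.97  17.59 170.56] gap 59.9 t 25.22
side_90.png
scene_89.png
```

Differences over 0.6 s are noise level, so nothing is swinging. One last look at the full picture.

View pics/scene_89.png

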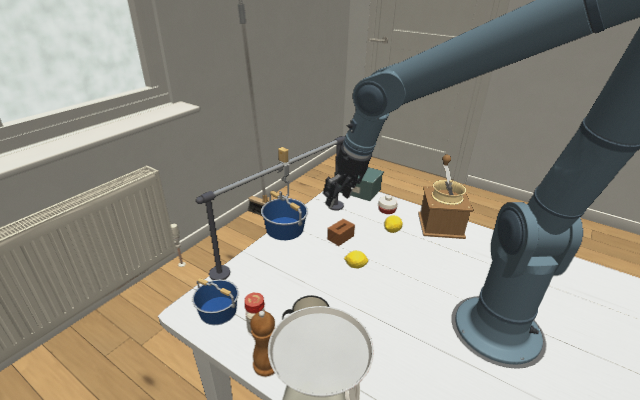

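Run:
```python
from h import *
a=cv2.imread('pics/side0.png');b=cv2.imread('pics/side_90.png')
for n,(x0,y0,x1,y1) in dict(lemon=(338,226,364,246),lemon2=(348,182,372,203),timer=(330,165,353,188),mug=(336,278,362,318),jar=(303,292,325,330),pail2=(246,295,294,336),block=(310,203,334,230)).items():
    d=np.abs(cv2.GaussianBlur(a.astype(np.float32)-b,(3,3),0))[y0:y1,x0:x1].mean();print(n,round(float(d),1))
```

```text
lemon 3.7
lemon2 3.9
timer 65.5
mug 2.6
jar 3.2
pail2 2.8
block 5.0
```

```bash
python3 -c "
from plant import robot
print(robot.sign_off())"
```

```text
the job is handed in; nothing more can be done
None
```

The S-hook now hangs near the middle of the rail, and the larger blue pail hangs by its bail loop from the hook's lower curl. I let go of both and moved the arm well clear before handing in at about 25 s.

**Hanging still:** twelve side views over 0.6 s differed only by picture noise, so neither pail nor hook was swinging.

**Other things on the table:** the lemons, mug, jar, small pail and block match the first side picture. The timer did not match there (difference 65.5, against 5 or less for the others). I put that down to the arm blocking the view. In the last scene picture it stands in the same place as in the first one, by eye.

**What disagreed or went less cleanly:**
- **Fingertips:** they appeared about 25–30 mm farther back than the stated tool frame. I judged grasp depth from the cameras and from the fit on the hook's grip.
- **Hook on the rail:** the hook's shank brushed the rail with 4–5 N on the way in, and a leg pressed with about 7 N while I lowered it. It then seated at the expected height.
- **Curl position:** estimates from different views spread by a few mm. The loop still went in with no noticeable contact force before it was lowered.

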